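# Turn a socket extension bar over on a sloping V-rest and lay it in its rack

### The arm

A 6-joint arm with a two-finger parallel gripper is mounted at the origin on the work surface. World frame = base frame: x ahead of the robot, y to its left, z up, the work surface at z = 0. Lengths are in m, angles in degrees, forces in N, time in s.
With the tool pointing down it reaches from about 0.25 to 0.725 m from the base axis. Payload 9.7 kg.
Tool frame: the origin (TCP) lies at the very end of the fingers, on their centre line; the grasp point (between the pads) lies 19 mm behind it (bot.grip_point_offset is the z of the grasp point in the tool frame, in m); z points along the fingers, x is the direction in which the jaws open and shut, and the axes are right-handed (so a half turn about z gives the same grasp; the last joint's range is limited). The gripper opens to 85 mm and grips with 20 to 120 N. Pads are 22 mm wide; open, the fingers measure 114 mm over their backs; the gripper's body (76 mm by 85 mm) begins 54 mm behind the grasp point. The pads swing forward as they close: fully open they stand 13 mm farther back than shut.
Start: joints at [-64.63, 4.979, 10.078, 95.1, 0, 90], TCP at [0.236, -0.497, 0.231] pointing down, gripper open.
Joint ranges: [-179.16, 179.16], [-48.56, 103.87], [-65.8, 70.77], [-126.05, 130.52], [-82.76, 87.17], [-180, 180]. Speed limits (degrees/s): [127.2, 127.2, 147.25, 180, 180, 180].

### API

Orientations are given as [roll, pitch, yaw] about the fixed x, y, z axes, in that order (R = Rz(yaw) Ry(pitch) Rx(roll)).
In Python, from workcell import get_obs, viewer, job_done, bot gives the robot as it stands.
- The arm moves only by the shell command python3 -m handwheel 'ROWS' [FORCE]. ROWS is JSON, a list of rows, each a list of 5 numbers: the closure, from 0 (fully open) to 1 (shut), then the shift along the world's x, y, z in m, then the turn about the world's z in degrees. A call has 1 to 5 rows; each row is the pose to reach, as a shift and turn from the pose measured when the call began; what a row does not reach only later rows make up. A row lasts 1/10 s, in which the tool goes at most 50 mm and 8.59 degrees, less where a joint would pass 70% of its speed; a pose out of reach is approached as far as the arm can. A call with a gripper value outside its range is refused whole. The fingers move at their own pace and stop on an object; FORCE is the grip in N (left out, the last holds). Time passes only in rows, so rows that repeat a pose let the fingers close. It gives the time, the measured TCP pose, the force and the opening at its end, in the units of the state.
- get_obs(): the state, without advancing time (a new reading comes with each control period).
- viewer.camera(name): name is "side" or "top" or "wrist"; returns a dict with "color" (480x640x3 uint8, blue, green, red), "K" (3x3 intrinsics, pixels), "origin" and "orientation" of the camera in the world. Camera axes: x right, y down, z forward; pixel columns grow to the right and rows downward; lengths in m; the calibration is good to about 2 mm. The wrist camera is an equidistant fisheye: a pixel r from the principal point sees the ray r / f radians off the axis. A picture is of the moment at which its call begins. There is no depth.
- job_done(): hands the job in, once; it reports no verdict.
The state is a dict: "time": time; "q": joint angles; "qd": joint speeds; "joint_efforts": joint torques, N m; "ee_pos": TCP position; "tcp_rot": TCP orientation; "wrist_force": force on the tool from outside, world axes, zero at the start; "torque": the same for the moment, N m; "opening": finger opening in m.
Only numpy, scipy, OpenCV 4.12 (cv2) and the standard library are available. Lean on these libraries where they do the work, as an engineer would, in place of code of your own. Each camera call takes 0.05 s, during which the arm holds its last target.

### The job

Lift the long socket extension bar out of the wooden stand by its top end and lay it in the sloping V-rest, head down by the end stop, so that both notches carry it, and let go of it. Then take it by its middle and lay it level in the two notches of the low rack, with its thick head in the wide notch, setting it down gently and letting go. Leave the short bar, the jar and the tape roll where they are.

Things in the scene. Friction and masses are not known exactly. Their poses are not given: they have to be found in the camera images.
- bar: Long steel socket extension bar, 220 mm, about 0.35 kg. Origin: centre of the end face of its thick head; z runs along the bar from head to thin end. Head: 26 mm diameter, z 0 to 45 mm; shank: 16 mm diameter, z 45 to 208 mm; then an 11 mm square drive to 220 mm. Starts upright, head down, loose in either of the stand's holes, head end 10 mm and top 230 mm above the table.
- bar_top (a point): Centre of the long bar's thin (upper) end, 220 mm from its head end.
- bar_mid (a point): Balance point of the long bar, on its axis, 93 mm from the head end: its middle, for gripping from the side.
- stand: Fixed wooden block 80 x 180 x 45 mm (x, y, z). Origin: centre of its underside. Two blind round holes, 28 mm diameter, 35 mm deep, at y = -50 and +50 mm in its frame: the long bar stands in one, the short bar in the other.
- vrest: Fixed metal V-rest sloping at 45 degrees: two aluminium 90-degree V-notches on an inclined beam over a base plate (100 x 220 x 12 mm). Frame of a bar lying in it: origin where the centre of the head end touches the end stop, 75 mm above the table; z along the bar's axis, rising at 45 degrees; -y is the way the notches open, also rising at 45 degrees; x level. A bar in both notches lies on its z axis.
- vrest_low (a point): Centre of the wide lower notch, on the bar's axis: vrest z = 28 mm, for the 26 mm head; the notch is 20 mm long along z, its arms rise to about the axis. The end stop is a plate 34 mm wide just below vrest z = 0, rising 3 mm above the axis (towards -y).
- vrest_high (a point): Centre of the narrow upper notch, on the bar's axis: vrest z = 150 mm, for the 16 mm shank; 20 mm long along z. Between the notches about 100 mm of the bar is free, with 45 mm below its axis to the beam (50 mm wide); above this notch its last 60 mm stick out free.
- rack: Low fixed plastic rack: base plate 90 x 210 x 10 mm with two V-notches, open upward, carrying a bar level along the rack's y axis, its axis 55 mm above the table. Origin: centre of the underside. Wide notch for the head at y = -88 to -68 mm, narrow notch for the shank at y = +55 to +75 mm; between them 45 mm is free below the bar's axis. The bar's z axis points to rack +y.
- rack_head (a point): Point of the rack where the centre of the bar's head end belongs: rack frame (0, -100, 55) mm; it may be up to 12 mm off along y.
- short_bar: Short steel extension bar, same head and shank but 130 mm long, standing head down in the stand's other hole (top 140 mm above the table). Origin at the centre of its head end, z along it. Leave alone.
- jar: Clear plastic jar with grey cap, 70 mm diameter, 90 mm tall, standing; origin at the centre of its underside. Leave alone.
- tape: Silvery tape roll lying flat, 110 mm outside diameter, 48 mm high; origin at the centre of its underside. Leave alone.
Not all that is in view belongs to the job. Of the things that look like the part that bears vrest, take the one that is farthest from the robot's base at the start.

How it is judged (in metres and radians):
On the way, in this order (a step that is already met when the one before it is completed fails the run):
1. the long bar is lifted clear of the stand, held within 60 mm of its top end (contact force between the fingers and bar above 1 N and distance between the grasp point and bar_top below 0.06 m and height (world z) of bar above 0.05 m), for 0.1 s.
2. the long bar lies in both notches of the V-rest, head down, its head end within 18 mm of the stop, let go and at rest (x of bar in the frame of vrest between -0.005 and 0.005 m and y of bar in the frame of vrest between -0.005 and 0.005 m and z of bar in the frame of vrest between -0.004 and 0.018 m and angle between the z axis of bar and the z axis of vrest, either way round below 0.05 rad and contact force between the fingers and bar below 0.1 N and linear speed of bar below 0.02 m/s and angle between bar's own z axis and vertical below 1.2 rad), for 0.3 s.
3. the long bar is lifted out of the V-rest, held within 45 mm of its balance point (contact force between the fingers and bar above 1 N and distance between the grasp point and bar_mid below 0.045 m and contact force between bar and vrest below 0.05 N and distance between bar and vrest above 0.03 m), for 0.1 s.
At the end, for the whole second after the job is handed in: The long bar lies level in both notches of the rack, head in the wide notch: centre of its head end within 5 mm of the site rack_head across the rack and in height, within 12 mm along it, bar within 0.05 rad of the rack's y axis; released and at rest (x of bar in the frame of rack between -0.005 and 0.005 m and y of bar in the frame of rack between -0.112 and -0.088 m and z of bar in the frame of rack between 0.05 and 0.06 m and angle between the z axis of bar and the y axis of rack, either way round below 0.05 rad and linear speed of bar below 0.02 m/s and contact force between the fingers and bar below 0.1 N); the robot touches nothing.
It fails at once if the short bar is moved by more than 30 mm or tipped by more than 0.4 rad (distance of short_bar from where it was at the start of the episode above 0.03 m or angle between short_bar's own z axis and vertical above 0.4 rad).
It fails at once if the jar is moved by more than 30 mm (distance of jar from where it was at the start of the episode above 0.03 m).
It fails at once if the tape roll is moved by more than 30 mm (distance of tape from where it was at the start of the episode above 0.03 m).
It fails at once if the bar is dropped or pressed hard on the rack (more than 60 N) (contact force between bar and rack above 60 N).
It also fails if it takes over 61 s, if anything falls off the work surface, if the arm or the gripper's body presses on something with over 40 N, if the wrist force passes 120 N, or if a joint passes its speed limit or range.

## Working session

There is one attempt and no reset: what is moved stays moved. The work goes in short steps, Python scripts to look and compute and a shell command to move; the robot and the scene stay as the last step left them, time stands still between calls to the robot, and variables do not carry over. Pictures are saved under pics/ and viewed, and the job is handed in when it is done.

```bash
ls; mkdir -p pics; cat > h.py <<'E'
import numpy as np,cv2
from workcell import get_obs,viewer,job_done,bot
def cam(n,f=None):
    c=viewer.camera(n)
    if f: cv2.imwrite('pics/'+f+'.png',c['color'])
    return c
E
python3 - <<'E'
from h import *
for n in ['side','top','wrist']:
    c=cam(n,n+'0'); print(n,c['K'],c['origin'],c['orientation'],c.keys())
print(get_obs()); print(bot.grip_point_offset, [a for a in dir(bot) if a[0]!='_'])
E
```

```text
pics
side [[455.99548111   0.         314.79008703]
 [  0.         455.99548111 236.7189294 ]
 [  0.           0.           1.        ]] [0.27955473 0.74740286 0.77462385] [-128.32547469    0.33094838 -161.50330025] dict_keys(['color', 'K', 'origin', 'orientation'])
top [[578.42978812   0.         323.75498036]
 [  0.         578.42978812 259.08410317]
 [  0.           0.           1.        ]] [ 0.41026395 -0.01075305  1.49522675] [-174.7907531     0.22677564  -90.73921015] dict_keys(['color', 'K', 'origin', 'orientation'])
wrist [[371.64829954   0.         328.307065  ]
 [  0.         371.64829954 243.36376341]
 [  0.           0.           1.        ]] [ 0.30799319 -0.46348259  0.37327675] [ 1.61914210e+02  9.93045060e-02 -6.46997684e+01] dict_keys(['color', 'K', 'origin', 'orientation'])
{'time': 0.15, 'q': array([-6.46303766e+01,  5.00543277e+00,  1.00450653e+01,  9.50992693e+01,
        4.37130951e-04,  9.00014645e+01]), 'qd': array([ 0.0844998 , -0.07428685,  0.07187701,  0.03633575, -0.10470933,
        0.11685095]), 'joint_efforts': array([-5.06571396e-04, -5.20761573e+01,  4.65045118e+01,  1.38256568e-02,
       -1.95652484e-05, -3.62760222e-07]), 'ee_pos': array([ 0.23558009, -0.49680504,  0.23073248]), 'tcp_rot': array([-1.79999564e+02,  5.96367489e-02, -6.46318411e+01]), 'wrist_force': array([-0.13735738,  0.1723077 ,  0.12821387]), 'torque': array([-0.01627133, -0.0206197 , -0.03213227]), 'opening': 0.08519820707618851}
-0.0187 ['PlanningError', 'grip_point_offset']
```

View pics/side0.png

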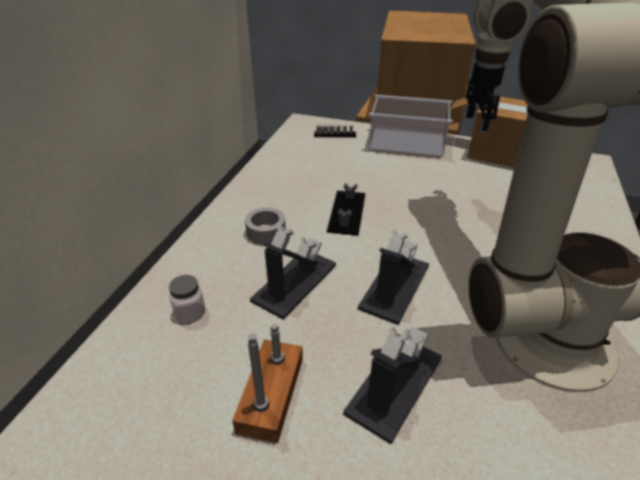

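View pics/top0.png

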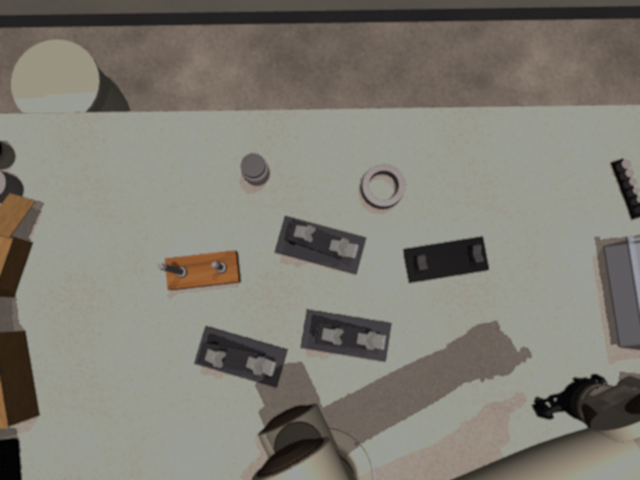

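View pics/wrist0.png

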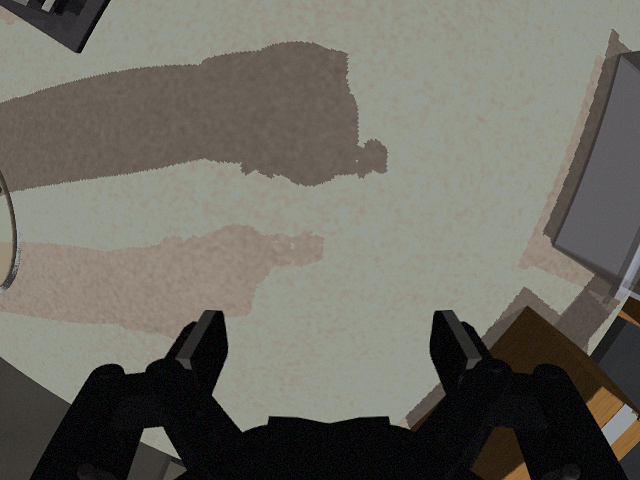

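```bash
cat >> h.py <<'E'
from scipy.spatial.transform import Rotation as Rn
def Rc(c): return Rn.from_euler('xyz',c['orientation'],degrees=True).as_matrix()
def ray(c,u,v,fish=False):
    K=c['K']; x=(u-K[0,2])/K[0,0]; y=(v-K[1,2])/K[1,1]
    if fish:
        r=np.hypot(x,y); d=np.array([0,0,1.]) if r<1e-9 else np.array([np.sin(r)*x/r,np.sin(r)*y/r,np.cos(r)])
    else: d=np.array([x,y,1.])
    d=Rc(c)@d; return np.array(c['origin']),d/np.linalg.norm(d)
def onz(c,u,v,z,fish=False):
    o,d=ray(c,u,v,fish); return o+d*(z-o[2])/d[2]
def tri(*rs):
    A=np.zeros((3,3));b=np.zeros(3)
    for o,d in rs:
        P=np.eye(3)-np.outer(d,d);A+=P;b+=P@o
    X=np.linalg.solve(A,b); return X,[round(1e3*np.linalg.norm((np.eye(3)-np.outer(d,d))@(X-o)),1) for o,d in rs]
def proj(c,X,fish=False):
    p=Rc(c).T@(np.array(X)-c['origin']);K=c['K']
    if fish:
        r=np.hypot(p[0],p[1]);t=np.arctan2(r,p[2]);return K[0,2]+K[0,0]*t*p[0]/r,K[1,2]+K[1,1]*t*p[1]/r
    return K[0,2]+K[0,0]*p[0]/p[2],K[1,2]+K[1,1]*p[1]/p[2]
def crop(c,x0,y0,x1,y1,s,f):
    im=cv2.resize(c['color'][y0:y1,x0:x1],None,fx=s,fy=s,interpolation=cv2.INTER_CUBIC)
    im=cv2.convertScaleAbs(im,alpha=1.3,beta=10)
    cv2.imwrite('pics/'+f+'.png',im)
E
python3 - <<'E'
from h import *
t=cam('top');s=cam('side')
crop(t,150,200,400,387,3.2,'topc')
crop(s,220,220,450,440,2.7,'sidec')
# coarse
for nm,u,v in [('stand',202,270),('V top',321,245),('V mid',347,335),('V low',241,356),('rack',446,259),('jar',254,168),('tape',382,187)]:
    print(nm,onz(t,u,v,0.01).round(3), np.hypot(*onz(t,u,v,0.01)[:2]).round(3))
E
```

```text
stand [0.522 0.307 0.01 ] 0.605
V top [0.582 0.    0.01 ] 0.582
V mid [ 0.351 -0.063  0.01 ] 0.356
V low [0.301 0.207 0.01 ] 0.365
rack [ 0.542 -0.322  0.01 ] 0.63
jar [0.788 0.173 0.01 ] 0.806
tape [ 0.732 -0.161  0.01 ] 0.75
```

View pics/topc.png

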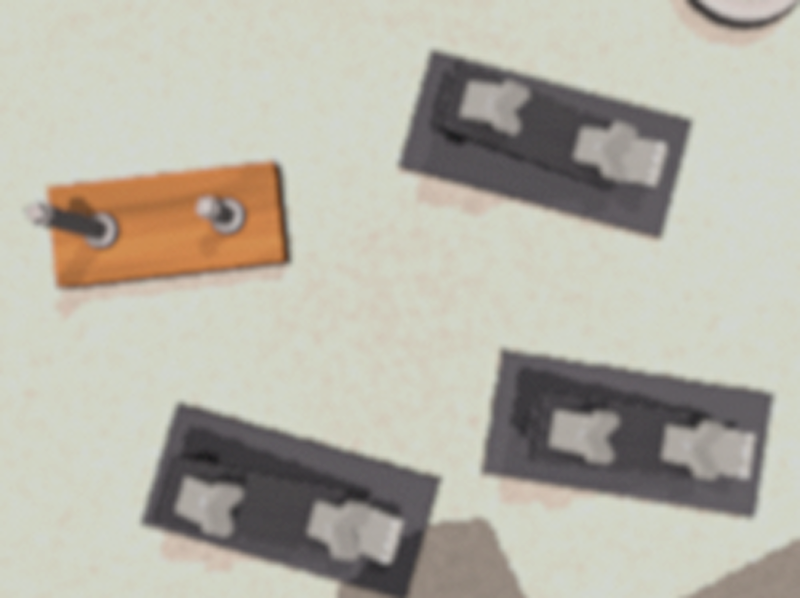

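View pics/sidec.png

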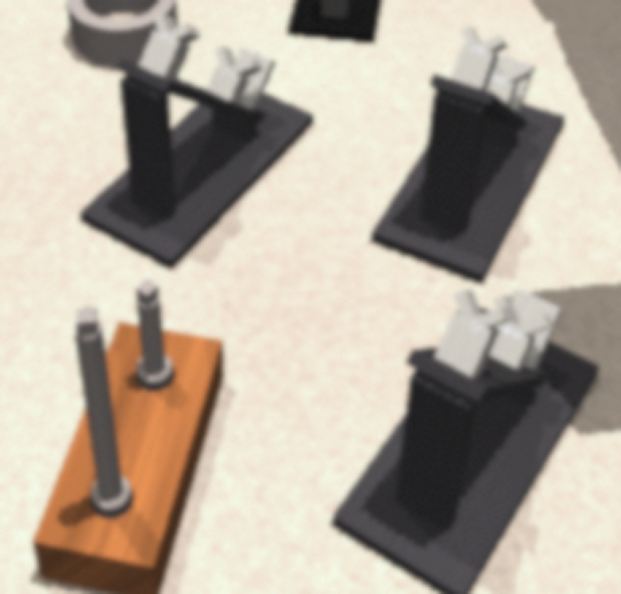

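```bash
cat > m1.py <<'E'
from h import *
t=cam('top');s=cam('side')
T=lambda x,y:(150+x/3.2,200+y/3.2)
S=lambda x,y:(220+x/2.7,220+y/2.7)
def pl(n,pts,z):
    P=np.array([onz(t,*T(*p),z) for p in pts])[:,:2]
    c=P.mean(0); d=(P[1]+P[2]-P[0]-P[3])/2; w=(P[3]+P[2]-P[0]-P[1])/2
    print(n,c.round(4),'len',np.linalg.norm(d).round(3),np.degrees(np.arctan2(d[1],d[0])).round(1),'w',np.linalg.norm(w).round(3),np.degrees(np.arctan2(w[1],w[0])).round(1))
pl('vrest',[(432,52),(692,122),(660,238),(400,170)],.012)
hsv=cv2.cvtColor(t['color'],cv2.COLOR_BGR2HSV)
m=cv2.inRange(hsv,(5,110,60),(25,255,255)); m[:,:150]=0
cs=cv2.findContours(m,0,2)[0]; c=max(cs,key=cv2.contourArea); r=cv2.minAreaRect(c); print(r)
b=cv2.boxPoints(r); P=np.array([onz(t,*p,.045) for p in b])[:,:2]; print(P.round(4),P.mean(0).round(4))
# rack: very dark mask
g=cv2.cvtColor(t['color'],cv2.COLOR_BGR2GRAY); m=(g<60).astype(np.uint8)*255; mm=m.copy()*0; mm[225:295,395:500]=m[225:295,395:500]
c=max(cv2.findContours(mm,0,2)[0],key=cv2.contourArea); r=cv2.minAreaRect(c);print(r)
P=np.array([onz(t,*p,.01) for p in cv2.boxPoints(r)])[:,:2]; print('rack',P.round(4),P.mean(0).round(4))
# bar
print('top',tri(ray(t,*T(38,213)),ray(s,*S(88,314))))
print('bar at stand top',tri(ray(t,*T(100,231)),ray(s,*S(112,492))))
print('short top',tri(ray(t,*T(208,206)),ray(s,*S(148,289))))
crop(t,395,225,505,295,6,'rackc')
crop(s,310,170,390,250,7,'racks')
crop(s,240,215,345,325,6,'vs')
E
python3 m1.py
```

```text
vrest [0.5811 0.0012] len 0.217 -105.7 w 0.098 164.1
((201.86859130859375, 269.8612976074219), (31.48342514038086, 72.51885223388672), 83.41805267333984)
[[0.5497 0.3958]
 [0.5683 0.2141]
 [0.4892 0.205 ]
 [0.4707 0.3858]] [0.5195 0.3002]
((445.5318298339844, 259.1947937011719), (32.88983917236328, 80.29570770263672), 80.7066879272461)
rack [[ 0.568  -0.2121]
 [ 0.599  -0.4177]
 [ 0.5147 -0.4281]
 [ 0.484  -0.2236]] [ 0.5414 -0.3204]
top (array([0.51501564, 0.35024949, 0.22473947]), [np.float64(0.7), np.float64(0.7)])
bar at stand top (array([0.51473325, 0.35170339, 0.04740238]), [np.float64(0.7), np.float64(0.7)])
short top (array([0.52589677, 0.2507813 , 0.13139475]), [np.float64(0.4), np.float64(0.4)])
```

```bash
python3 - <<'E'
import cv2,numpy as np
a=[cv2.imread(f'pics/{n}.png') for n in ['rackc','racks','vs']]
h=420;cv2.imwrite('pics/rk.png',np.hstack([cv2.resize(a[0],(400,255)),cv2.resize(a[1],(255,255))]))
E
```

```text
(no output)
```

View pics/rackc.png

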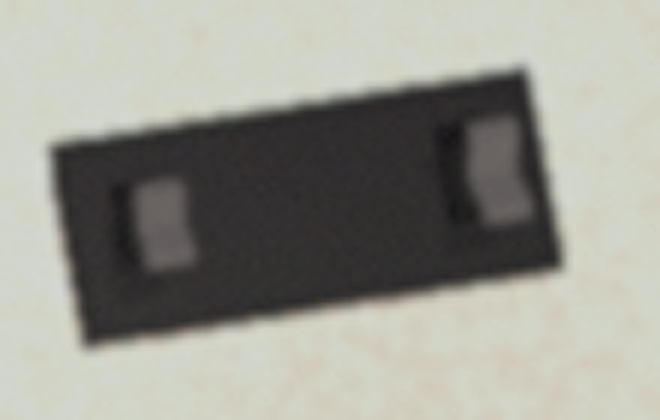

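View pics/racks.png

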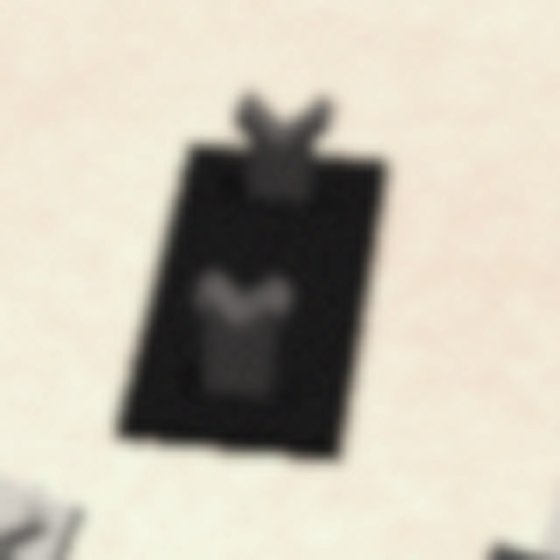

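View pics/vs.png

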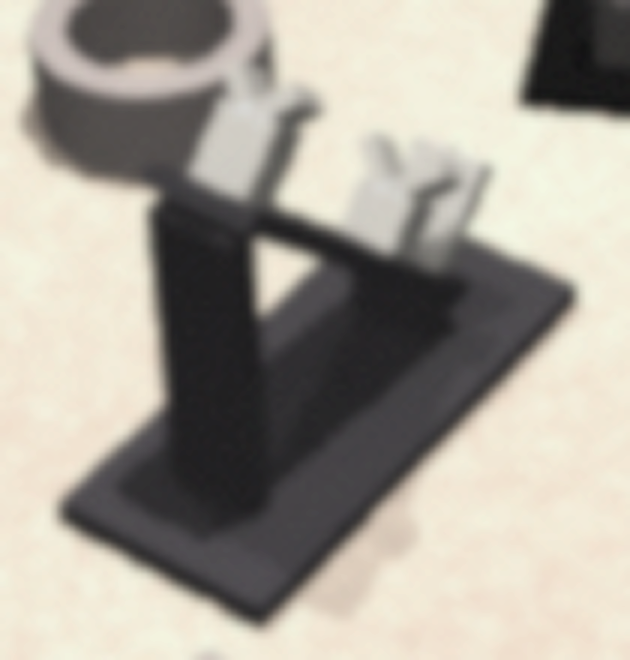

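```bash
python3 -m handwheel '[[0,0.03,0.03,0.03,8],[0,0.06,0.055,0.055,16],[0,0.095,0.08,0.08,24],[0,0.125,0.11,0.105,32],[0,0.155,0.135,0.13,40]]' 20
python3 - <<'E'
from h import *
c=cam('wrist','w1');print(c['origin'],c['orientation'],get_obs()['ee_pos'],get_obs()['tcp_rot'],get_obs()['q'])
E
```

```text
time: 0.85
ee_pos: [0.3915, -0.3603, 0.3624]
tcp_rot: [180.0, -0.0, -24.3]
wrist_force: [-0.2, -1.4, -0.1]
opening: 0.0854
[ 0.42466255 -0.28835228  0.50502473] [ 1.61926394e+02  5.69556326e-03 -2.43646194e+01] [ 0.39502312 -0.35757075  0.36581344] [-179.97163785   -0.28021531  -23.63887758] [-42.2131845    8.11558369  29.0660266  110.69385765   0.11614269
  71.42588378]
```

View pics/w1.png

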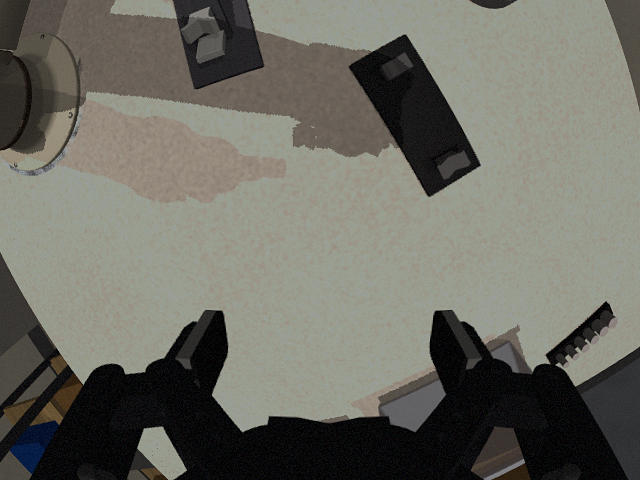

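```bash
python3 - <<'E'
from h import *
c=dict(K=np.array([[371.648,0,328.307],[0,371.648,243.364],[0,0,1]]),origin=np.array([ 0.42466255,-0.28835228,0.50502473]),orientation=[161.926394,0.0057,-24.3646])
P=np.array([onz(c,*p,.01,True) for p in [(406,35),(480,163),(430,196),(350,66)]]);print(P.round(4),P.mean(0))
d=(P[0]+P[3]-P[1]-P[2])/2;print(np.linalg.norm(d),np.degrees(np.arctan2(d[1],d[0])))
E
python3 -m handwheel '[[0,0.02,0.035,0,4],[0,0.045,0.07,0,8],[0,0.07,0.11,0,8],[0,0.095,0.15,0,8],[0,0.095,0.15,0,8]]' 20
python3 - <<'E'
from h import *
c=cam('wrist','w2');print(c['origin'],c['orientation'],get_obs()['ee_pos'],get_obs()['tcp_rot'],get_obs()['q'])
E
```

```text
[[ 0.5709 -0.2141  0.01  ]
 [ 0.6008 -0.4152  0.01  ]
 [ 0.5148 -0.4307  0.01  ]
 [ 0.4838 -0.2261  0.01  ]] [ 0.54257692 -0.32154734  0.01      ]
0.20515561533085955 98.54921742002693
time: 1.4
ee_pos: [0.4922, -0.2035, 0.3654]
tcp_rot: [-179.9, -0.3, -15.4]
wrist_force: [-0.6, -0.7, 1.3]
opening: 0.0854
[ 0.51296384 -0.1274322   0.50810494] [162.03085644  -0.24616235 -15.42113451] [ 0.49113599 -0.20541771  0.36552228] [-179.96092896   -0.25555286  -15.40144442] [-2.27353376e+01  8.03696358e+00  2.89422775e+01  1.10656839e+02
  7.13729699e-02  8.26661745e+01]
```

View pics/w2.png

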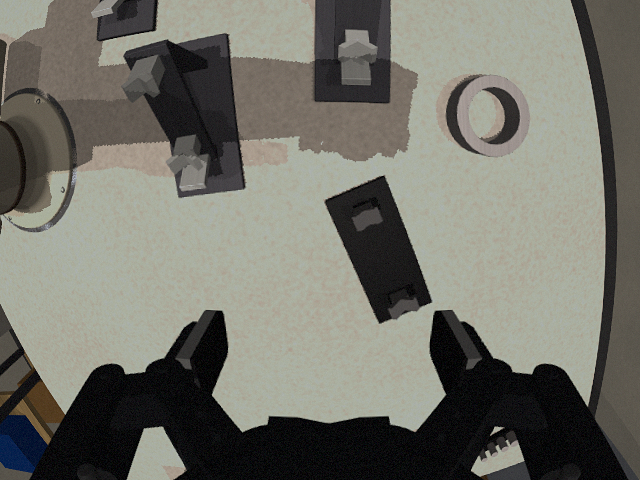

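```bash
python3 -m handwheel '[[0,0.015,0.04,0.01,0],[0,0.03,0.08,0.02,0],[0,0.045,0.12,0.03,0],[0,0.055,0.15,0.04,0],[0,0.055,0.15,0.04,0]]' 20
python3 - <<'E'
from h import *
c=cam('wrist','w3');print(c['origin'],c['orientation'],get_obs()['ee_pos'],get_obs()['tcp_rot'],get_obs()['q'])
crop(c,270,30,450,230,4 if 0 else 3,'w3c')
E
```

```text
time: 1.95
ee_pos: [0.547, -0.0536, 0.4061]
tcp_rot: [-179.9, -0.3, -15.3]
wrist_force: [-0.2, -0.6, -0.3]
opening: 0.0852
[0.56751611 0.02264817 0.54888362] [162.0081852   -0.29124174 -15.34121089] [ 0.54656076 -0.05505108  0.40569562] [-179.97043004   -0.2811279   -15.31414806] [-5.74246375e+00  1.39207256e+01  4.08607752e+01  1.16657919e+02
 -1.75878625e-02  9.95715685e+01]
```

View pics/w3.png

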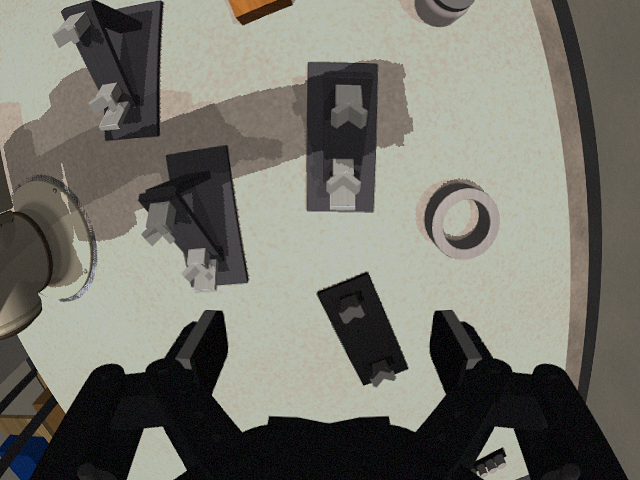

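```bash
python3 - <<'E'
import cv2
im=cv2.imread('pics/w3.png')[50:220,290:390]
im=cv2.resize(im,None,fx=3.5,fy=3.5,interpolation=cv2.INTER_CUBIC);im=cv2.convertScaleAbs(im,alpha=1.3,beta=5)
im2=cv2.imread('pics/top0.png')[205:280,265:375];im2=cv2.resize(im2,None,fx=4,fy=4,interpolation=cv2.INTER_CUBIC)
o=cv2.copyMakeBorder(im2,0,595-300,0,0,cv2.BORDER_CONSTANT)
cv2.imwrite('pics/w3z.png',cv2.hconcat([im,o[:595]]))
E
```

```text
(no output)
```

View pics/w3z.png

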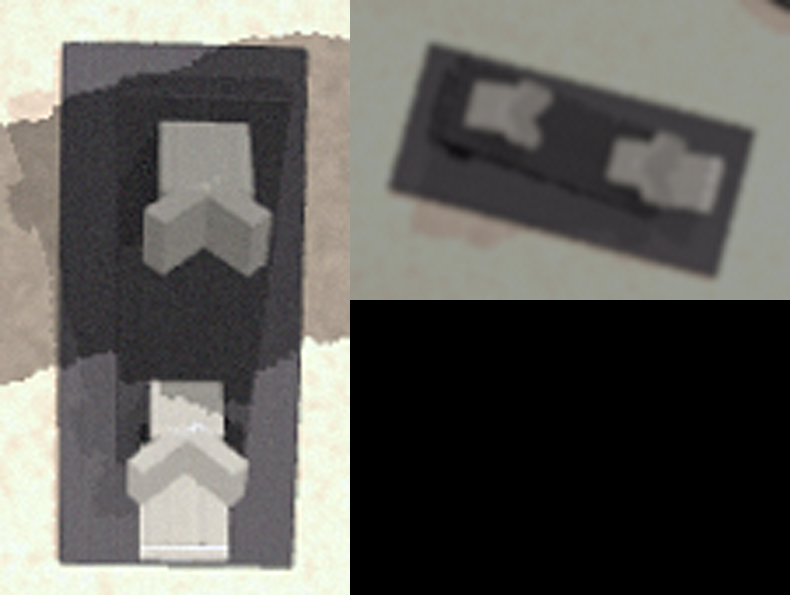

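```bash
python3 - <<'E'
from h import *
c=dict(K=np.array([[371.648,0,328.307],[0,371.648,243.364],[0,0,1]]),origin=np.array([0.56751611,0.02264817,0.54888362]),orientation=[162.0081852,-0.29124174,-15.34121089])
Z=lambda x,y:(290+x/3.5,50+y/3.5)
B=np.array([onz(c,*Z(*p),.012,True) for p in [(63,43),(307,47),(293,567),(60,562)]]);print(B.round(4),B.mean(0));d=(B[0]+B[1]-B[2]-B[3])/2
a=np.arctan2(d[1],d[0]);print(np.linalg.norm(d),np.degrees(a),np.linalg.norm(B[0]-B[1]))
a=np.radians(74.4);h=np.array([np.cos(a),np.sin(a)]);l=np.array([-h[1],h[0]])
for n,p,ht,hh in [('stop',(185,547),.0771,-.0021),('loV lo',(190,468),.0747,.0257),('loV hi',(190,427),.0889,.0399),('upV lo',(207,235),.166,.107),('upV hi',(207,187),.1801,.1211)]:
    X=onz(c,*Z(*p),ht,True);q=X[:2]-hh*h;print(n,X.round(4),'P0',q.round(4),'along',(q@h).round(4),'lat',(q@l).round(4))
t=viewer.camera('top')
print(tri(ray(c,*Z(185,547),True),ray(t,357,251)))
print('plate lat',(B.mean(0)[:2]@l),(B.mean(0)[:2]@h))
o=get_obs();print(o['time'])
E
```

```text
[[ 0.5674  0.1203  0.012 ]
 [ 0.6625  0.0939  0.012 ]
 [ 0.6022 -0.1168  0.012 ]
 [ 0.5073 -0.0886  0.012 ]] [0.58488163 0.00217783 0.012     ]
0.21829192677856157 73.98602912767365 0.09870477302211382
stop [ 0.5609 -0.082   0.0771] P0 [ 0.5614 -0.08  ] along 0.074 lat -0.5623
loV lo [ 0.5703 -0.0542  0.0747] P0 [ 0.5634 -0.0789] along 0.0755 lat -0.5638
loV hi [ 0.574  -0.0376  0.0889] P0 [ 0.5632 -0.076 ] along 0.0783 lat -0.5629
upV lo [0.5924 0.0261 0.166 ] P0 [ 0.5636 -0.0769] along 0.0775 lat -0.5635
upV hi [0.595  0.0392 0.1801] P0 [ 0.5624 -0.0774] along 0.0767 lat -0.5625
(array([ 0.56126181, -0.0902704 ,  0.04260615]), [np.float64(1.1), np.float64(1.1)])
plate lat -0.5627504269165798 0.15938386523579232
2.05
```

```bash
python3 - <<'E'
from h import *
s=viewer.camera('side')
a=np.radians(74.2);h=np.array([np.cos(a),np.sin(a),0]);x=np.array([h[1],-h[0],0]);up=np.array([0,0,1.])
P0=np.array([.5628,-.0775,.075]);z=(h+up)*.7071;y=(h-up)*.7071
im=s['color'].copy()
im=cv2.resize(im[200:320,230:370],None,fx=5,fy=5,interpolation=cv2.INTER_CUBIC)
for zz,xx,yy in [(160,15,0),(160,-15,0),(140,15,0),(140,-15,0),(38,20,0),(38,-20,0),(0,17,-3),(0,-17,-3),(18,20,0),(18,-20,0),(160,0,11.3),(38,0,18.4)]:
    u,v=proj(s,P0+z*zz/1e3+x*xx/1e3+y*yy/1e3); cv2.circle(im,(int((u-230+.5)*5),int((v-200+.5)*5)),3,(0,0,255) if yy<=0 else (0,255,0),-1)
cv2.imwrite('pics/ov.png',im);print(get_obs()['time'])
E
```

```text
2.1
```

View pics/ov.png

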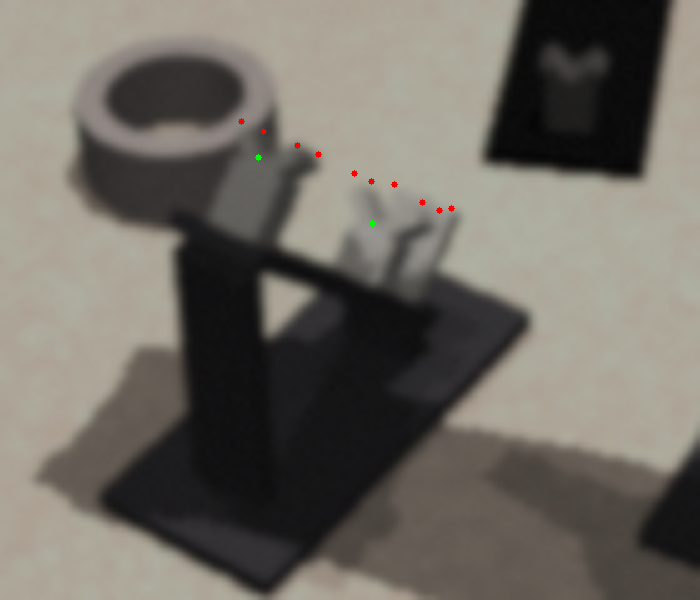

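```bash
python3 -m handwheel '[[0,-0.004,0.045,0,-0.5],[0,-0.008,0.09,0,-0.5],[0,-0.012,0.135,0,-0.5],[0,-0.015,0.18,0,-0.5],[0,-0.02,0.225,0,-0.5]]' 20
python3 -m handwheel '[[0,-0.003,0.045,0,0],[0,-0.006,0.09,0,0],[0,-0.009,0.13,0,0],[0,-0.012,0.16,0,0],[0,-0.012,0.16,0,0]]' 20
python3 - <<'E'
from h import *
c=cam('wrist','w4');print(c['origin'],c['orientation'],get_obs()['ee_pos'],get_obs()['tcp_rot'],get_obs()['q'])
s=cam('side'); crop(s,150,100,400,300,3,'s4')
E
```

```text
time: 2.6
ee_pos: [0.5258, 0.1682, 0.4052]
tcp_rot: [180.0, -0.2, -16.1]
wrist_force: [-0.1, -0.2, -0.6]
opening: 0.0857
time: 3.1
ee_pos: [0.5141, 0.33, 0.4034]
tcp_rot: [179.9, -0.1, -16.0]
wrist_force: [0.5, -0.4, -0.2]
opening: 0.0851
[0.53617491 0.40619943 0.5459498 ] [ 1.61850076e+02 -1.34985488e-01 -1.60900162e+01] [0.5143788  0.32838487 0.40402604] [179.91699149  -0.19437823 -16.0663321 ] [ 32.64838257  25.50831722  55.976042   120.40184766  -0.20083203
 138.71474001]
```

View pics/w4.png

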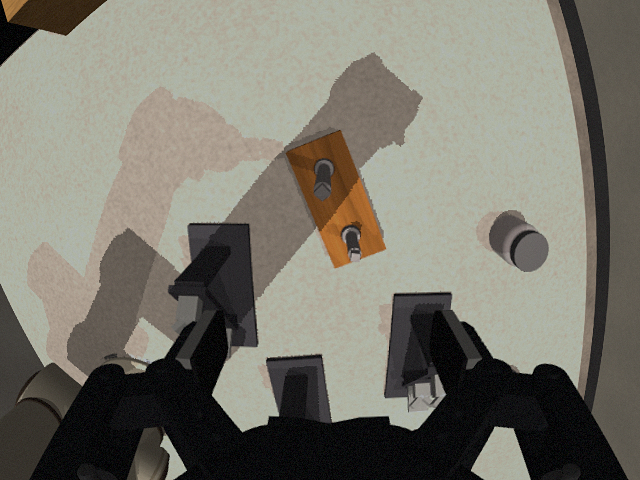

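```bash
python3 - <<'E'
from h import *
c=dict(K=np.array([[371.648,0,328.307],[0,371.648,243.364],[0,0,1]]),origin=np.array([0.53617491,0.40619943,0.5459498]),orientation=[161.850076,-.134985,-16.0900162])
im=cv2.imread('pics/w4.png')[150:205,295:355];cv2.imwrite('pics/w4z.png',cv2.resize(im,None,fx=9,fy=9,interpolation=cv2.INTER_CUBIC))
print(onz(c,321,192,.23,True),onz(c,325,173,.055,True))
t=viewer.camera('top'); print(tri(ray(c,321,192,True),ray(t,150+38/3.2,200+213/3.2)))
E
```

```text
[0.51504143 0.35295245 0.23      ] [0.51564516 0.3466494  0.055     ]
(array([0.51454043, 0.35127695, 0.22033955]), [np.float64(0.2), np.float64(0.2)])
```

View pics/w4z.png

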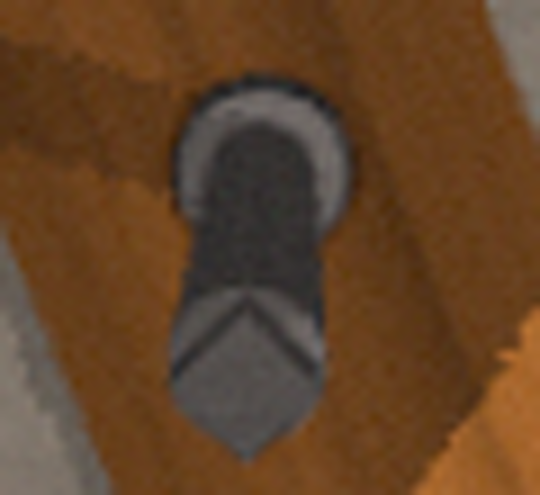

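```bash
python3 -m handwheel '[[0,0,0.0225,-0.03,0],[0,0,0.0225,-0.07,0],[0,0,0.0225,-0.11,0],[0,0,0.0225,-0.15,0],[0,0,0.0225,-0.17,0]]' 20
python3 -m handwheel '[[0.3,0.001,0,-0.02,0],[0.5,0.001,0,-0.043,0],[0.6,0.001,0,-0.052,0],[0.7,0.001,0,-0.052,0],[1,0.001,0,-0.052,0]]' 30
python3 -m handwheel '[[1,0,0,0,0],[1,0,0,0,0],[1,0,0,0,0]]' 30
python3 - <<'E'
from h import *
s=cam('side'); crop(s,180,220,380,370,4,'s5');print(get_obs()['opening'],get_obs()['ee_pos'])
E
```

```text
time: 3.75
ee_pos: [0.514, 0.3464, 0.2318]
tcp_rot: [179.8, -0.1, -16.3]
wrist_force: [0.5, -0.1, 0.3]
opening: 0.0855
time: 4.25
ee_pos: [0.5154, 0.3458, 0.181]
tcp_rot: [179.9, -0.2, -16.4]
wrist_force: [-0.4, 1.1, -3.5]
opening: 0.015
time: 4.55
ee_pos: [0.5154, 0.346, 0.1815]
tcp_rot: [179.9, -0.2, -16.4]
wrist_force: [-1.1, -1.0, -2.9]
opening: 0.0149
0.014923563505973327 [0.51543337 0.34593853 0.18132159]
```

View pics/s5.png

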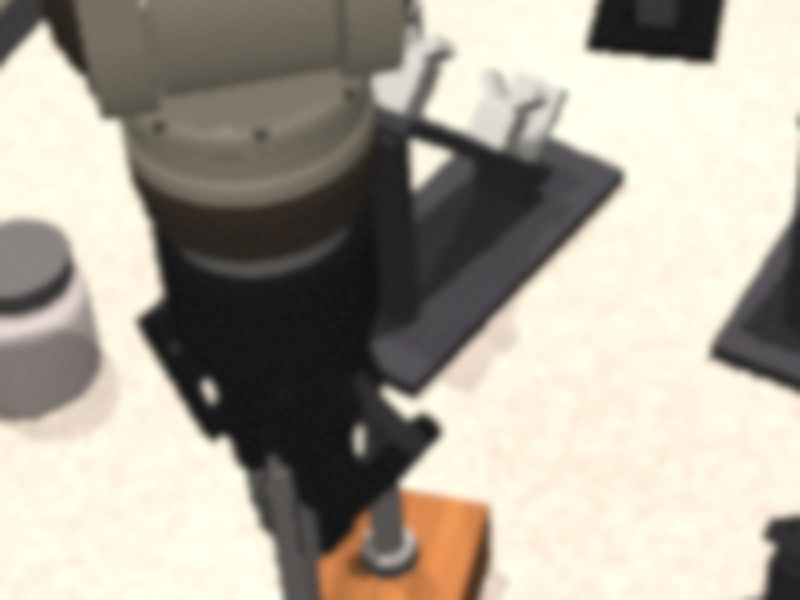

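```bash
python3 -m handwheel '[[0.6,0,0,0,0],[0.6,0,0.003,0,0],[0.6,0,0.005,0,0],[1,0,0.005,0,0],[1,0,0.005,0,0]]' 30
python3 -m handwheel '[[1,0,0,0.005,0],[1,0,0,0.02,0],[1,0,0,0.04,0],[1,0,0,0.06,0],[1,0,0,0.06,0]]' 40
python3 - <<'E'
from h import *
s=cam('side'); crop(s,180,180,380,440,2.3,'s6');print(get_obs()['opening'],get_obs()['ee_pos'])
E
```

```text
time: 5.1
ee_pos: [0.5155, 0.3512, 0.1815]
tcp_rot: [179.9, -0.2, -16.4]
wrist_force: [0.1, 0.8, 1.5]
opening: 0.0153
time: 5.6
ee_pos: [0.5161, 0.3515, 0.2442]
tcp_rot: [-179.9, -0.3, -16.4]
wrist_force: [0.8, 0.7, -3.5]
opening: 0.0149
0.015116779091572522 [0.51588449 0.35137762 0.24231724]
```

View pics/s6.png

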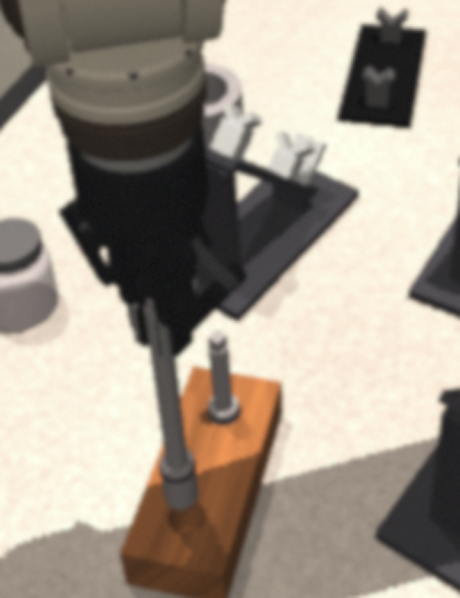

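```bash
python3 -m handwheel '[[1,0,0,0.03,0],[1,0,0,0.07,0],[1,0,0,0.11,0],[1,0,0,0.15,0],[1,0,0,0.178,0]]' 60
python3 -m handwheel '[[1,0.002,-0.02,0,0],[1,0.006,-0.06,0,0],[1,0.012,-0.1,0,0],[1,0.017,-0.145,0,0],[1,0.022,-0.19,0,0]]' 60
python3 -m handwheel '[[1,0.005,-0.045,0,0],[1,0.011,-0.09,0,0],[1,0.017,-0.135,0,0],[1,0.022,-0.175,0,0],[1,0.026,-0.205,0,0]]' 60
python3 -m handwheel '[[1,0,-0.004,0,0],[1,0,-0.006,0,0],[1,0,-0.006,0,0]]' 60
python3 - <<'E'
from h import *
s=cam('side'); crop(s,220,120,380,320,3,'s7');print(get_obs()['opening'],get_obs()['ee_pos'],get_obs()['tcp_rot'])
c=cam('wrist','w7');print(c['origin'],c['orientation'])
E
```

```text
time: 6.15
ee_pos: [0.5164, 0.3517, 0.4147]
tcp_rot: [-180.0, -0.3, -16.4]
wrist_force: [0.8, 1.0, -2.4]
opening: 0.0142
time: 6.65
ee_pos: [0.5386, 0.1602, 0.413]
tcp_rot: [179.9, -0.2, -16.3]
wrist_force: [1.3, 0.0, -3.1]
opening: 0.0145
time: 7.15
ee_pos: [0.5647, -0.0474, 0.4115]
tcp_rot: [179.9, -0.1, -16.4]
wrist_force: [1.1, 0.4, -3.7]
opening: 0.0145
time: 7.45
ee_pos: [0.5647, -0.0529, 0.4108]
tcp_rot: [179.9, -0.0, -16.4]
wrist_force: [-0.3, -0.2, -4.7]
opening: 0.0143
0.014233450865158426 [ 0.56468839 -0.05250668  0.41114942] [ 1.79910287e+02 -5.58238071e-02 -1.63723176e+01]
[0.58743006 0.02350487 0.55363351] [ 1.61844813e+02 -3.91431380e-02 -1.64409413e+01]
```

View pics/s7.png

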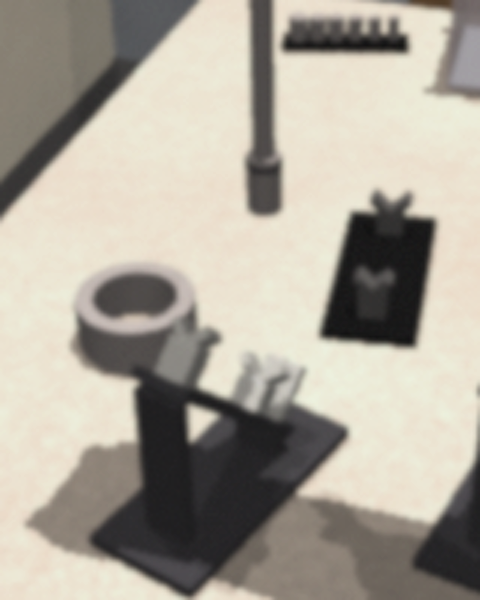

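View pics/w7.png

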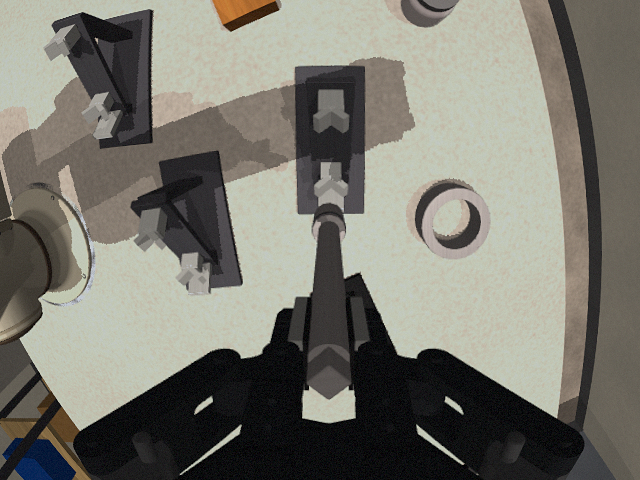

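```bash
python3 -m handwheel '[[1,0,-0.015,-0.02,0],[1,0,-0.018,-0.06,0],[1,0,-0.018,-0.1,0],[1,0,-0.018,-0.135,0],[1,0,-0.018,-0.14,0]]' 40
python3 - <<'E'
from h import *
s=cam('side'); crop(s,260,200,360,290,6,'s8');print(get_obs()['opening'],get_obs()['ee_pos'],get_obs()['tcp_rot'])
c=cam('wrist');print(list(c['origin']),list(c['orientation'])); crop(c,270,100,400,240,4.2,'w8')
E
```

```text
time: 8.05
ee_pos: [0.5629, -0.069, 0.2667]
tcp_rot: [179.9, 0.3, -16.3]
wrist_force: [-0.4, 0.3, -4.3]
opening: 0.0148
0.01517078922220351 [ 0.56352769 -0.06919887  0.2690595 ] [ 1.79876384e+02  1.71609352e-01 -1.62661969e+01]
[np.float64(0.5867066937338118), np.float64(0.006766832168842346), np.float64(0.41148977431426326)] [np.float64(161.81148037431404), np.float64(0.1871504807396608), np.float64(-16.336368934533876)]
```

View pics/s8.png

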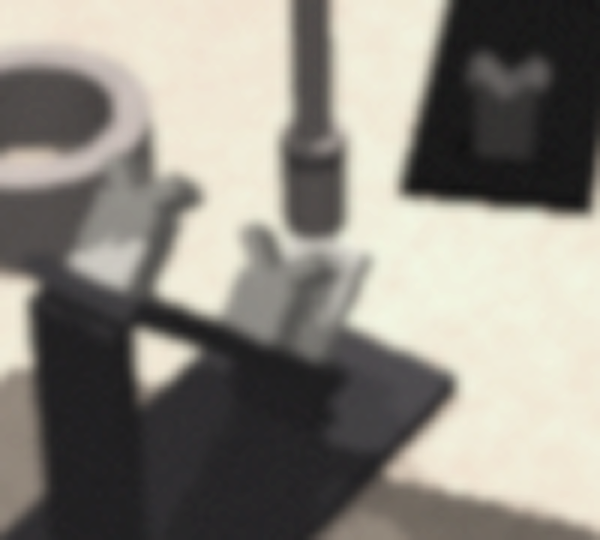

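View pics/w8.png

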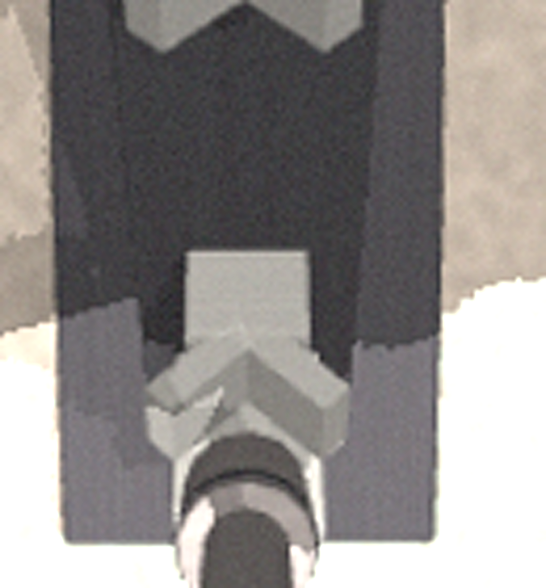

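```bash
python3 -m handwheel '[[1,0.001,0,-0.005,0],[1,0.001,0,-0.009,0],[1,0.001,0,-0.012,0],[1,0.001,0,-0.014,0],[1,0.001,0,-0.016,0]]' 25
python3 - <<'E'
from h import *
s=cam('side'); crop(s,260,200,360,290,6,'s9');o=get_obs();print(o['opening'],o['ee_pos'],o['wrist_force'])
c=cam('wrist'); crop(c,270,100,400,240,4.2,'w9')
E
```

```text
time: 8.65
ee_pos: [0.5653, -0.0695, 0.2558]
tcp_rot: [179.9, -0.0, -16.3]
wrist_force: [-0.8, -0.3, -2.1]
opening: 0.0145
0.014547467718460202 [ 0.56517236 -0.06954304  0.25541571] [-1.34587495  0.04516193 -3.3521088 ]
```

View pics/s9.png

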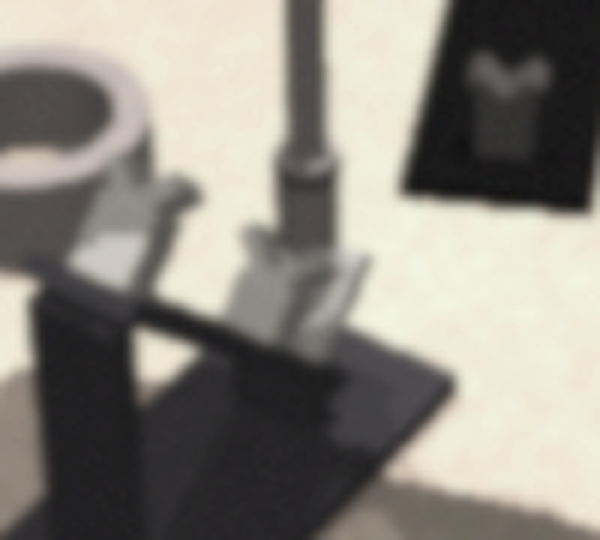

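View pics/w9.png

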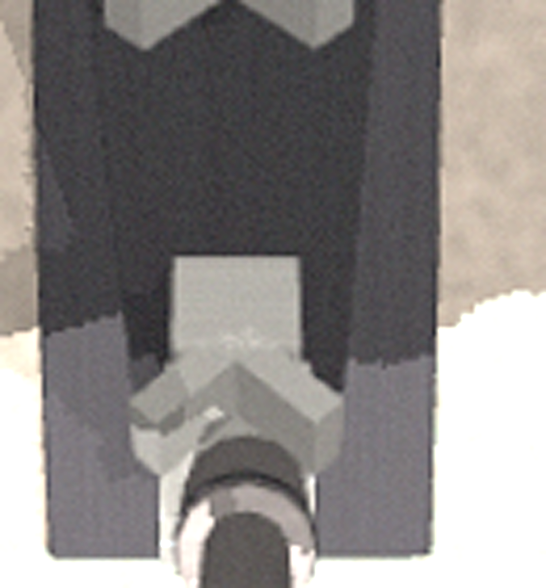

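```bash
python3 -m handwheel '[[1,-0.0015,0,-0.003,0],[1,-0.0015,0,-0.005,0],[1,-0.0015,0,-0.007,0],[1,-0.0015,0,-0.007,0]]' 25
python3 - <<'E'
from h import *
o=get_obs();print(o['opening'],o['ee_pos'],o['wrist_force'],o['torque'])
c=cam('wrist'); crop(c,270,100,400,240,4.2,'w10')
E
```

```text
time: 9.15
ee_pos: [0.5636, -0.0696, 0.2484]
tcp_rot: [179.9, -0.0, -16.3]
wrist_force: [0.2, -0.8, -2.7]
opening: 0.0147
0.014744425640236885 [ 0.56357037 -0.06960094  0.24835854] [ 0.21703407 -0.75180813 -2.66536202] [-0.2083831   0.24104495 -0.01561591]
```

View pics/w10.png

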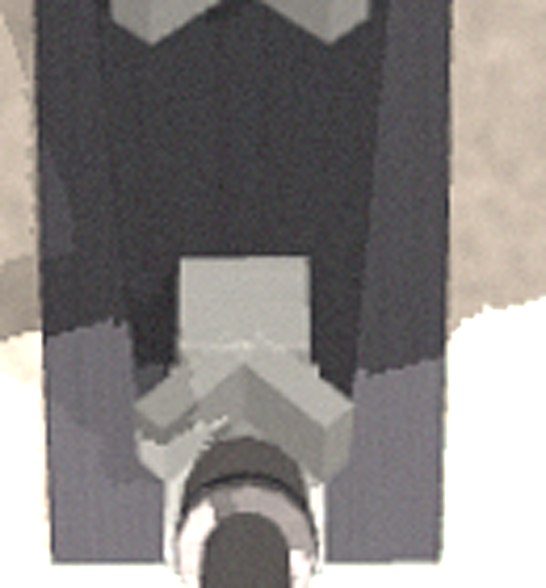

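```bash
python3 -m handwheel '[[1,0.0034,0.0121,-0.0015,0],[1,0.0068,0.0241,-0.003,0],[1,0.0102,0.036,-0.006,0],[1,0.0102,0.036,-0.006,0]]' 20
python3 - <<'E'
from h import *
o=get_obs();print(o['opening'],o['ee_pos'],o['wrist_force'],o['torque'])
c=cam('wrist'); crop(c,230,100,420,400,2,'w11')
s=cam('side'); crop(s,230,100,380,290,3,'s11')
E
```

```text
time: 9.6
ee_pos: [0.5741, -0.0319, 0.242]
tcp_rot: [179.9, 0.0, -16.2]
wrist_force: [-0.8, -1.5, -1.1]
opening: 0.0145
0.014530758869065966 [ 0.57414664 -0.03194385  0.24201138] [-0.80742791 -1.52784172 -1.11989629] [-0.79772587  0.21070488 -0.01099169]
```

View pics/w11.png

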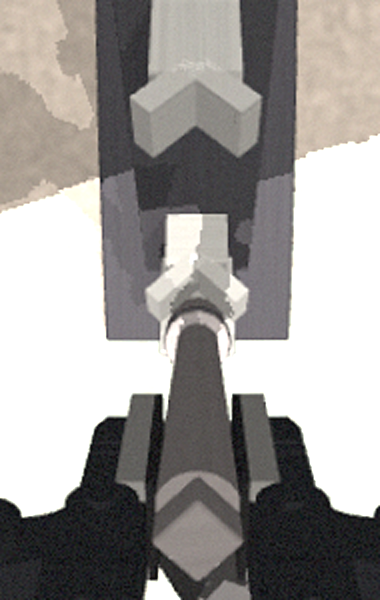

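View pics/s11.png

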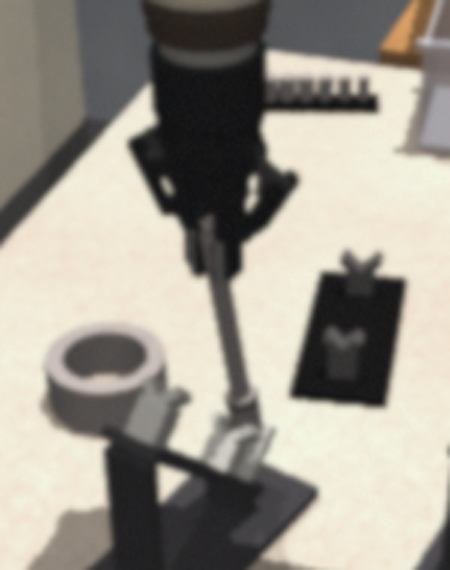

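```bash
python3 -m handwheel '[[1,0.0028,0.0099,-0.003,0],[1,0.006,0.0213,-0.0072,0],[1,0.0092,0.0324,-0.0123,0],[1,0.0122,0.0432,-0.0183,0],[1,0.0122,0.0432,-0.0183,0]]' 20
python3 - <<'E'
from h import *
o=get_obs();print(o['opening'],o['ee_pos'],o['wrist_force'],o['torque'])
c=cam('wrist'); crop(c,230,100,420,400,2,'w12')
s=cam('side'); crop(s,230,100,380,290,3,'s12')
E
```

```text
time: 10.2
ee_pos: [0.5865, 0.0122, 0.2232]
tcp_rot: [180.0, 0.0, -16.1]
wrist_force: [0.6, 0.6, 1.8]
opening: 0.0144
0.014356749353705362 [0.58648555 0.01218968 0.2231945 ] [0.57107687 0.60517654 1.84673714] [-0.23910167 -0.04831005  0.02355448]
```

View pics/w12.png

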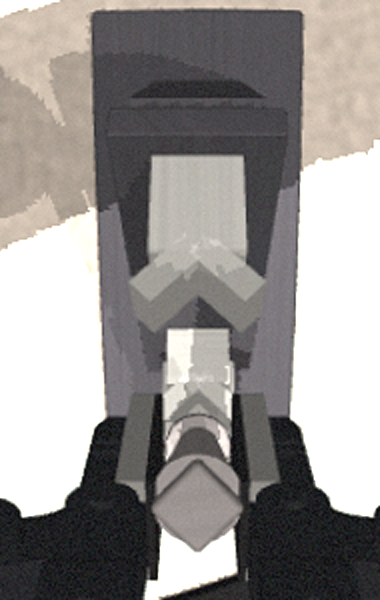

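View pics/s12.png

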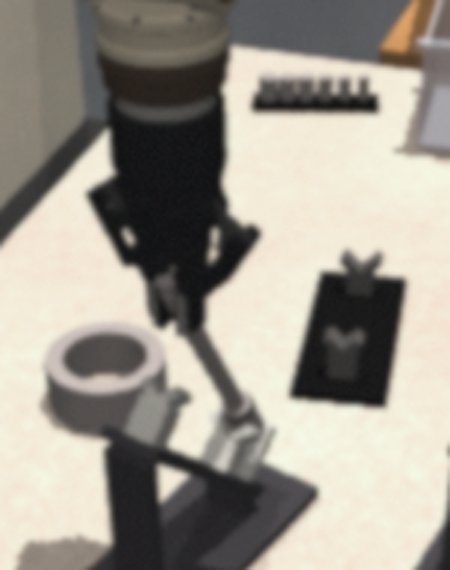

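```bash
python3 -m handwheel '[[1,0.0035,0.0106,-0.0075,0],[1,0.0069,0.021,-0.0155,0],[1,0.0098,0.031,-0.0238,0],[1,0.0117,0.038,-0.0308,0],[1,0.0117,0.038,-0.0308,0]]' 20
python3 - <<'E'
from h import *
o=get_obs();print(o['opening'],o['ee_pos'],o['wrist_force'],o['torque'])
c=cam('wrist'); crop(c,230,100,420,400,2,'w13')
s=cam('side'); crop(s,230,150,350,290,4,'s13')
E
```

```text
time: 10.8
ee_pos: [0.5981, 0.0506, 0.1921]
tcp_rot: [-180.0, 0.1, -16.1]
wrist_force: [0.6, 2.2, 2.8]
opening: 0.0145
0.014531577379431688 [0.59810826 0.05059396 0.1921315 ] [0.55020107 2.17565046 2.83276053] [ 0.07159764  0.0667581  -0.0642826 ]
```

View pics/w13.png

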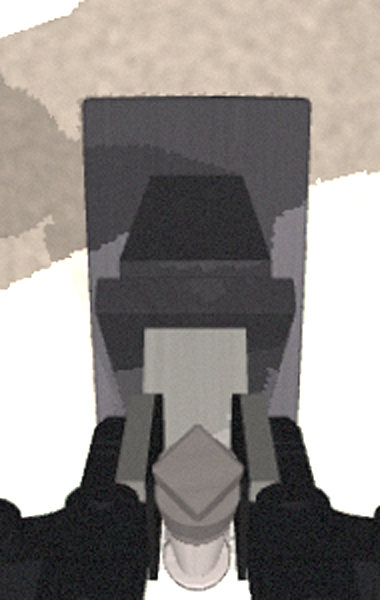

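View pics/s13.png

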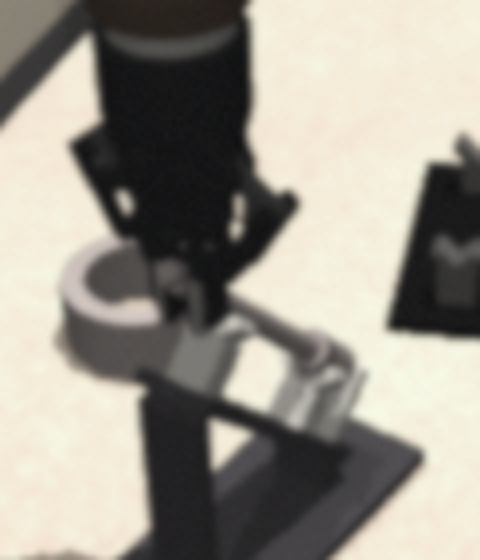

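```bash
python3 -m handwheel '[[1,0.0003,0.001,-0.001,0],[1,0.0005,0.0018,-0.002,0],[1,0.0005,0.0018,-0.0025,0]]' 20
python3 - <<'E'
from h import *
o=get_obs();print(o['opening'],o['ee_pos'],o['wrist_force'],o['torque'])
E
```

```text
time: 11.2
ee_pos: [0.5986, 0.0518, 0.1908]
tcp_rot: [-180.0, -0.0, -16.1]
wrist_force: [-0.7, 3.3, 7.7]
opening: 0.0147
0.014688526319939941 [0.59864687 0.051846   0.19082816] [-0.67825539  3.276686    7.69666904] [ 0.23002173  0.33367209 -0.11133156]
```

Contact with the upper notch (force rising). Release slowly.

```bash
python3 -m handwheel '[[0.78,0,0,0,0],[0.7,0,0,0,0],[0.55,0,0,0,0],[0.55,0,0,0,0]]' 20
python3 -m handwheel '[[0.3,0,0,0.01,0],[0,0,0,0.03,0],[0,0,0,0.06,0],[0,0,-0.02,0.09,0],[0,0,-0.04,0.11,0]]' 20
python3 - <<'E'
from h import *
o=get_obs();print(o['opening'],o['ee_pos'],o['wrist_force'],o['torque'])
c=cam('wrist','w14');print(list(c['origin']),list(c['orientation']))
s=cam('side'); crop(s,230,150,350,290,4,'s14')
E
```

```text
time: 11.6
ee_pos: [0.5985, 0.0517, 0.1905]
tcp_rot: [-180.0, 0.0, -16.1]
wrist_force: [0.4, 0.8, 0.3]
opening: 0.0385
time: 12.1
ee_pos: [0.5986, 0.0116, 0.3036]
tcp_rot: [-179.9, -0.1, -16.1]
wrist_force: [0.3, -0.3, -0.3]
opening: 0.0854
0.08538946923242399 [0.59856616 0.01162879 0.30355899] [ 0.29811587 -0.32388635 -0.32101658] [0.00272881 0.01685821 0.00262681]
[np.float64(0.6206687720080319), np.float64(0.08739281358193272), np.float64(0.44625402735953357)] [np.float64(161.9979149812527), np.float64(-0.10160980864601003), np.float64(-16.14443019791724)]
```

View pics/w14.png

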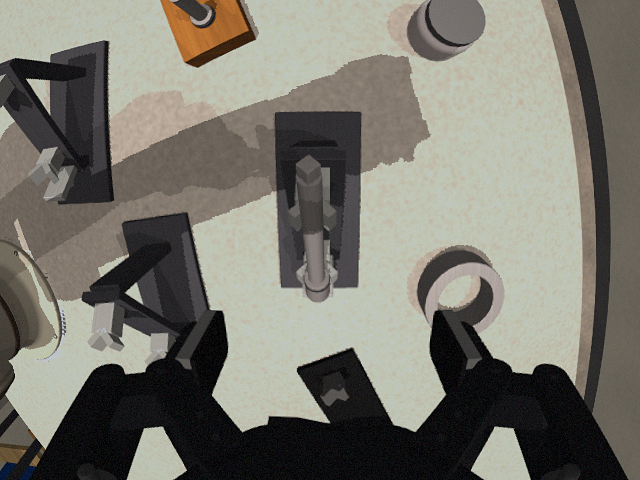

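View pics/s14.png

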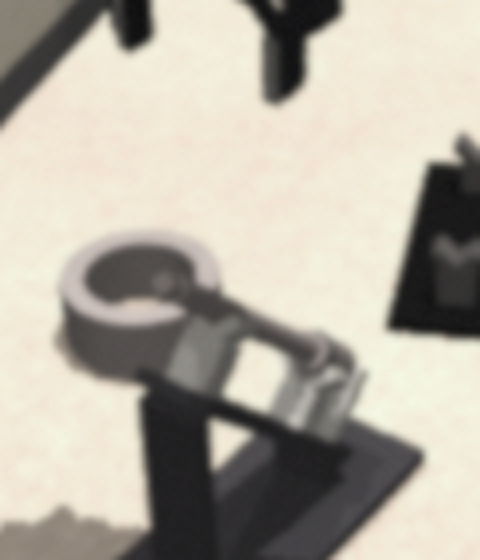

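```bash
python3 - <<'E'
from h import *
c=dict(K=np.array([[371.648,0,328.307],[0,371.648,243.364],[0,0,1]]),origin=np.array([0.62066877,0.08739281,0.44625403]),orientation=[161.9979,-.1016,-16.1444])
a=np.radians(74.2);h=np.array([np.cos(a),np.sin(a),0]);x=np.array([h[1],-h[0],0]);up=np.array([0,0,1.])
P0=np.array([.5628,-.0775,.075]);z=(h+up)*.7071
im=cv2.imread('pics/w14.png')
for zz in [0,28,45,93,150,208,220]:
    p=proj(c,P0+z*zz/1e3,True);print(zz,np.round(p,1));cv2.circle(im,tuple(int(round(k)) for k in p),1,(0,0,255),-1)
cv2.imwrite('pics/w14o.png',cv2.resize(im[130:310,260:370],None,fx=3.3,fy=3.3,interpolation=cv2.INTER_CUBIC))
s=viewer.camera('side');im=s['color'].copy()
im=cv2.resize(im[190:280,240:360],None,fx=6,fy=6,interpolation=cv2.INTER_CUBIC)
for zz in [0,28,45,93,150,208,220]:
    u,v=proj(s,P0+z*zz/1e3);cv2.circle(im,(int((u-239.5)*6),int((v-189.5)*6)),3,(0,0,255),-1)
cv2.imwrite('pics/s14o.png',im)
E
```

```text
0 [318.9 289.9]
28 [318.1 280.7]
45 [317.7 274.5]
93 [316.1 253.7]
150 [313.6 220.4]
208 [310.1 171.9]
220 [309.2 159.2]
```

View pics/w14o.png

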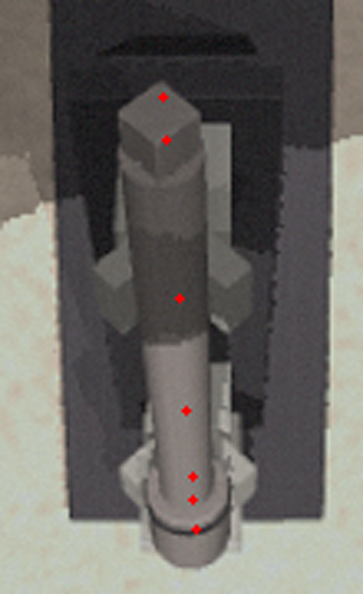

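View pics/s14o.png

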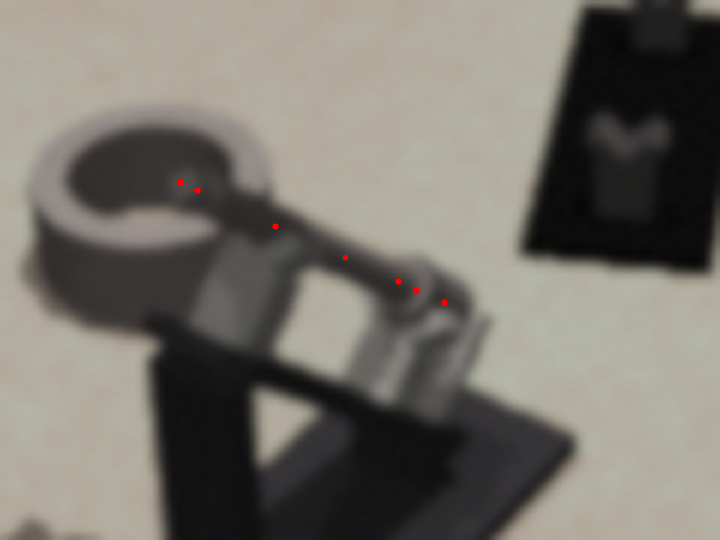

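```bash
python3 -m handwheel '[[0,-0.01,-0.015,-0.02,0],[0,-0.0193,-0.031,-0.05,0],[0,-0.0193,-0.031,-0.09,0],[0,-0.0193,-0.031,-0.11,0],[0,-0.0193,-0.031,-0.11,0]]' 20
python3 - <<'E'
from h import *
o=get_obs();print(o['opening'],o['ee_pos'],o['wrist_force'],o['tcp_rot'])
c=cam('wrist','w15')
E
```

```text
time: 12.75
ee_pos: [0.5779, -0.0195, 0.1883]
tcp_rot: [180.0, 0.2, -16.2]
wrist_force: [0.6, 0.7, -0.0]
opening: 0.0855
0.08545305628089069 [ 0.57787718 -0.01953799  0.18825307] [ 0.64085406  0.69233847 -0.02410007] [179.99174262   0.22437546 -16.21908601]
```

View pics/w15.png

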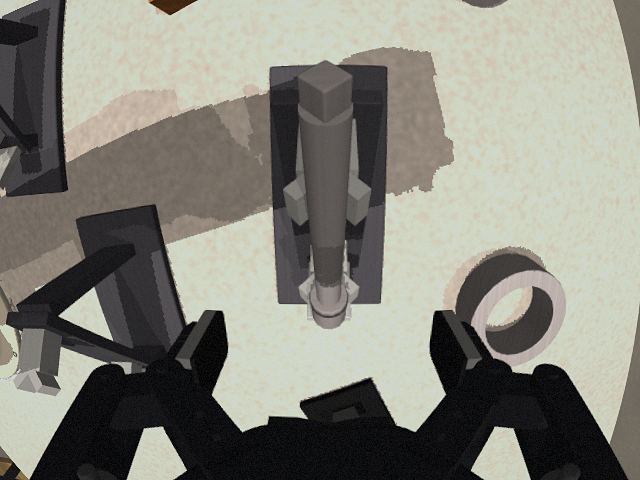

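```bash
python3 -m handwheel '[[0,0.001,0,-0.02,0],[0,0.001,0,-0.035,0],[0,0.001,0,-0.05,0],[0,0.001,0,-0.05,0]]' 20
python3 -m handwheel '[[0,0,0,-0.007,0],[0,0,0,-0.012,0],[0.4,0,0,-0.0125,0],[0.4,0,0,-0.0125,0]]' 20
python3 - <<'E'
from h import *
o=get_obs();print(o['opening'],o['ee_pos'],o['wrist_force'],o['tcp_rot'])
c=cam('wrist','w16')
s=cam('side'); crop(s,230,130,350,270,4,'s16')
E
```

```text
time: 13.2
ee_pos: [0.5793, -0.0192, 0.1396]
tcp_rot: [-180.0, 0.2, -16.2]
wrist_force: [0.2, 0.0, 0.6]
opening: 0.0859
time: 13.6
ee_pos: [0.5794, -0.0192, 0.1274]
tcp_rot: [-180.0, 0.1, -16.2]
wrist_force: [0.4, 0.1, 0.1]
opening: 0.0592
0.05923283785027489 [ 0.5793902  -0.01923976  0.12736128] [0.35728775 0.11763605 0.11972708] [-1.79986837e+02  1.41843863e-01 -1.61905846e+01]
```

View pics/w16.png

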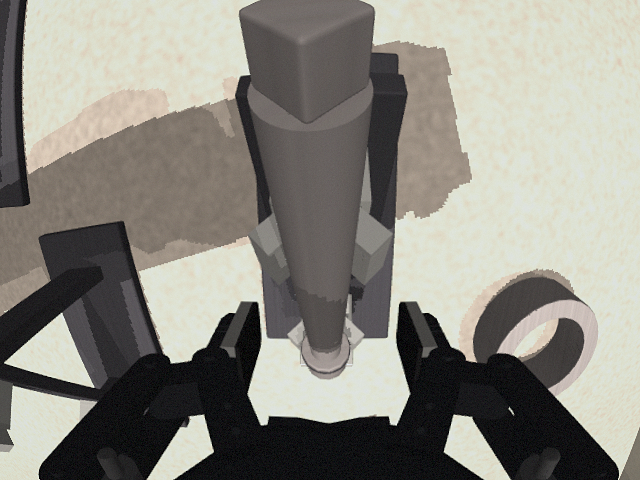

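View pics/s16.png

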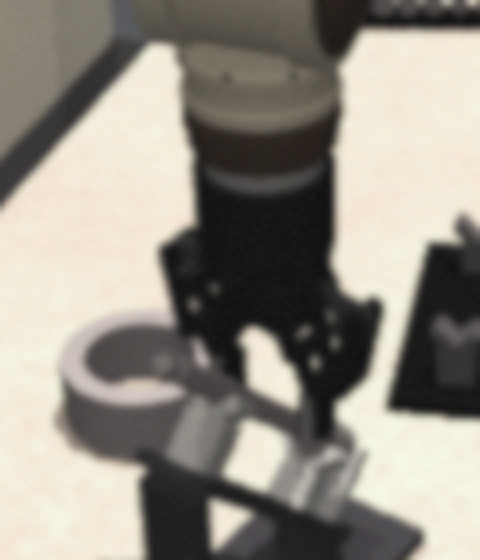

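```bash
python3 -m handwheel '[[0.5,0,0,-0.003,0],[0.65,0,0,-0.003,0],[1,0,0,-0.003,0],[1,0,0,-0.003,0],[1,0,0,-0.003,0]]' 30
python3 -m handwheel '[[1,0,0,0.003,0],[1,0,-0.003,0.012,0],[1,0,-0.008,0.025,0],[1,0,-0.012,0.04,0],[1,0,-0.012,0.05,0]]' 60
python3 - <<'E'
from h import *
o=get_obs();print(o['opening'],o['ee_pos'],o['wrist_force'],o['torque'])
c=cam('wrist','w17')
s=cam('side'); crop(s,230,130,350,270,4,'s17')
E
```

```text
time: 14.2
ee_pos: [0.5777, -0.0188, 0.1247]
tcp_rot: [-180.0, 0.3, -16.2]
wrist_force: [-10.2, 2.5, 5.5]
opening: 0.0154
time: 14.7
ee_pos: [0.5782, -0.0316, 0.1767]
tcp_rot: [-180.0, 0.2, -16.2]
wrist_force: [-0.4, 0.3, -4.8]
opening: 0.0139
0.013884978363858427 [ 0.57820927 -0.03159333  0.17669913] [-0.38906068  0.2986264  -4.80908301] [0.00907912 0.00362959 0.00754561]
```

View pics/s17.png

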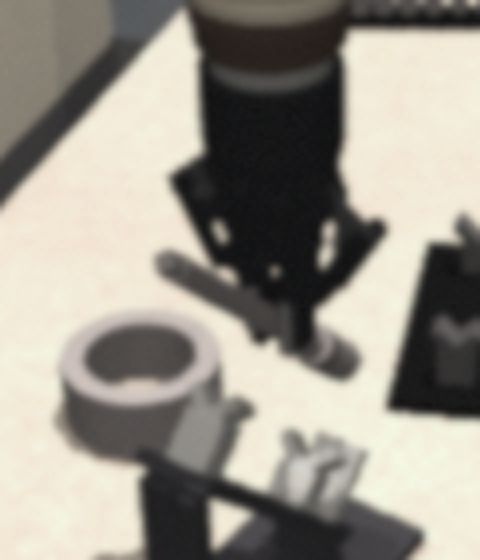

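View pics/w17.png

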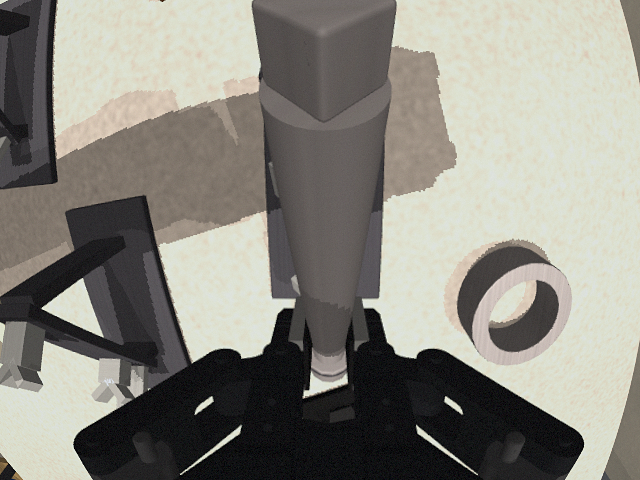

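```bash
python3 -m handwheel '[[1,0,-0.01,0.03,0],[1,-0.003,-0.03,0.055,3],[1,-0.006,-0.07,0.06,8],[1,-0.01,-0.11,0.06,14],[1,-0.013,-0.15,0.06,20]]' 60
python3 -m handwheel '[[1,-0.004,-0.04,0,4],[1,-0.008,-0.08,0,4.7],[1,-0.013,-0.12,0,4.7],[1,-0.018,-0.155,0,4.7],[1,-0.018,-0.17,0,4.7]]' 60
python3 - <<'E'
from h import *
o=get_obs();print(o['opening'],o['ee_pos'],o['wrist_force'],o['tcp_rot'])
c=cam('wrist','w18');print(list(c['origin']),list(c['orientation']))
s=cam('side'); crop(s,280,100,400,250,4,'s18')
E
```

```text
time: 15.3
ee_pos: [0.5655, -0.1823, 0.2368]
tcp_rot: [-179.9, 0.1, 4.1]
wrist_force: [1.1, 1.3, -3.7]
opening: 0.0143
time: 15.8
ee_pos: [0.5465, -0.3553, 0.2358]
tcp_rot: [-179.9, 0.2, 8.6]
wrist_force: [0.8, 0.3, -4.0]
opening: 0.0141
0.014103102148616927 [ 0.54647928 -0.35525239  0.23577018] [ 0.81207757  0.27329077 -3.96942958] [-179.93663892    0.20245416    8.64673459]
[np.float64(0.535374121403368), np.float64(-0.2772513670129408), np.float64(0.3784622369953292)] [np.float64(162.0028961377003), np.float64(0.2057641499693546), np.float64(8.57769383779482)]
```

View pics/s18.png

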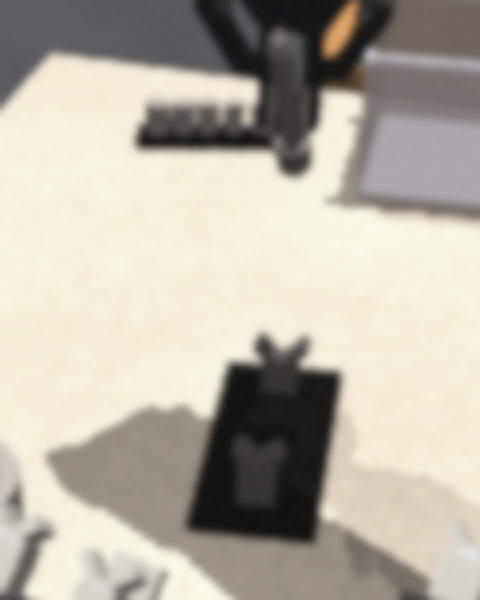

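View pics/w18.png

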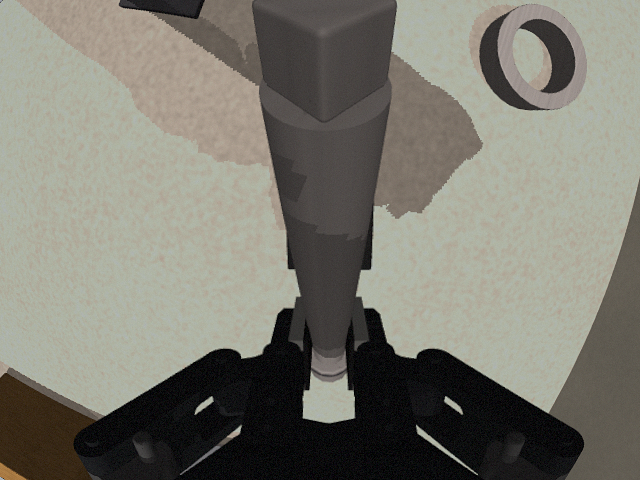

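```bash
python3 - <<'E'
from h import *
c=dict(K=np.array([[371.648,0,328.307],[0,371.648,243.364],[0,0,1]]),origin=np.array([0.535374121403368,-0.2772513670129408,0.3784622369953292]),orientation=[162.0028961377003,0.2057641499693546,8.57769383779482])
a=onz(c,289,268,.01,True);b=onz(c,371,268,.01,True);print(a,b,(a+b)/2,np.linalg.norm(a-b),np.degrees(np.arctan2((b-a)[1],(b-a)[0])))
ce=np.array([.542,-.321]);d=np.array([-.1478,.989]);print('exp end',ce-d*.105)
E
python3 - <<'E'
import cv2
im=cv2.imread('pics/w18.png')[190:400,250:410];cv2.imwrite('pics/w18z.png',cv2.convertScaleAbs(cv2.resize(im,None,fx=2.8,fy=2.8,interpolation=cv2.INTER_CUBIC),alpha=1.8))
E
```

```text
[ 0.51441913 -0.42958651  0.01      ] [ 0.60127739 -0.4163767   0.01      ] [ 0.55784826 -0.42298161  0.01      ] 0.08785701458121 8.647544993905257
exp end [ 0.557519 -0.424845]
```

View pics/w18z.png

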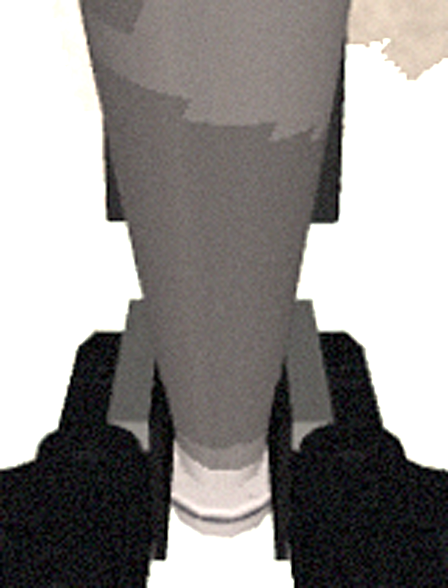

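```bash
python3 -m handwheel '[[1,0.001,-0.0015,-0.03,0],[1,0.001,-0.0015,-0.06,0],[1,0.001,-0.0015,-0.085,0],[1,0.001,-0.0015,-0.105,0],[1,0.001,-0.0015,-0.11,0]]' 60
python3 - <<'E'
from h import *
o=get_obs();print(o['opening'],o['ee_pos'],o['wrist_force'],o['tcp_rot'])
s=cam('side'); crop(s,300,150,390,250,6,'s19')
t=cam('top'); crop(t,390,210,510,310,6,'t19')
E
```

```text
time: 16.4
ee_pos: [0.5475, -0.3537, 0.1227]
tcp_rot: [-179.7, 0.4, 8.7]
wrist_force: [-0.3, 0.1, -3.7]
opening: 0.014
0.01401200638892331 [ 0.54749602 -0.35365235  0.12272587] [-0.32179659  0.09805012 -3.67946453] [-179.72925353    0.36582018    8.73146576]
```

View pics/s19.png

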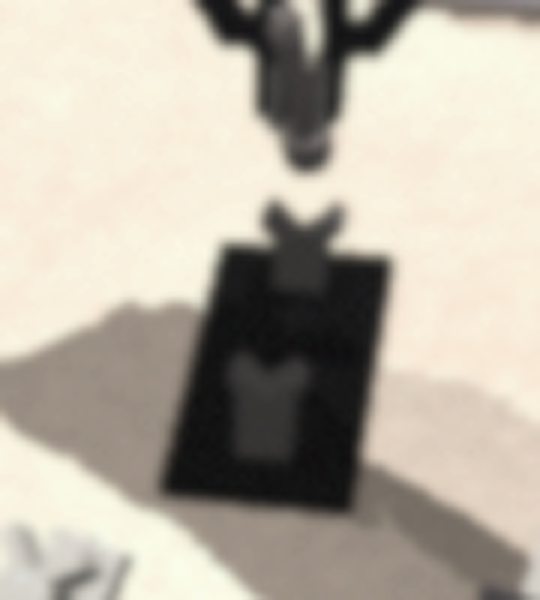

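View pics/t19.png

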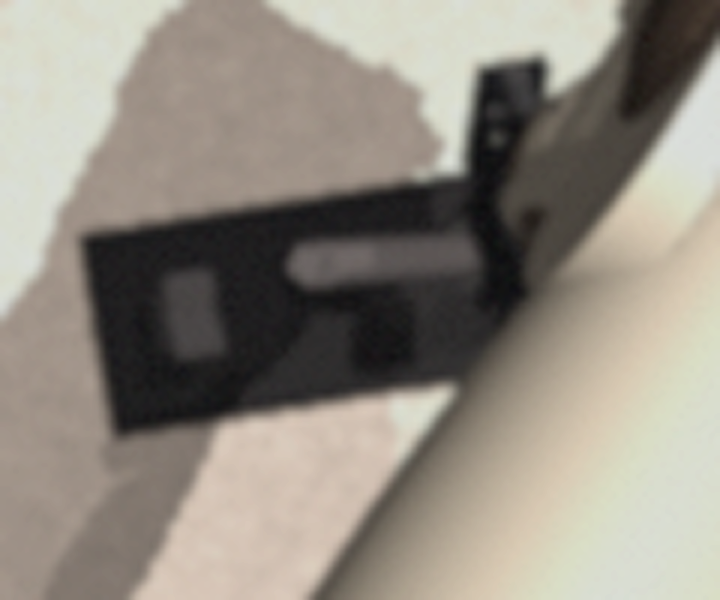

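```bash
python3 -m handwheel '[[1,0,-0.003,-0.006,0],[1,0,-0.003,-0.011,0],[1,0,-0.003,-0.016,0],[1,0,-0.003,-0.02,0],[1,0,-0.003,-0.022,0]]' 25
python3 - <<'E'
from h import *
o=get_obs();print(o['opening'],o['ee_pos'],o['wrist_force'],o['tcp_rot'])
s=cam('side'); crop(s,300,150,390,250,6,'s20')
E
```

```text
time: 17.0
ee_pos: [0.5479, -0.3575, 0.1026]
tcp_rot: [-179.8, 0.3, 8.7]
wrist_force: [0.2, 0.1, -3.9]
opening: 0.0141
0.014064602031543631 [ 0.54792993 -0.35746645  0.10262914] [ 0.2301299   0.0688064  -3.91912338] [-179.82378038    0.27006873    8.70602524]
```

View pics/s20.png

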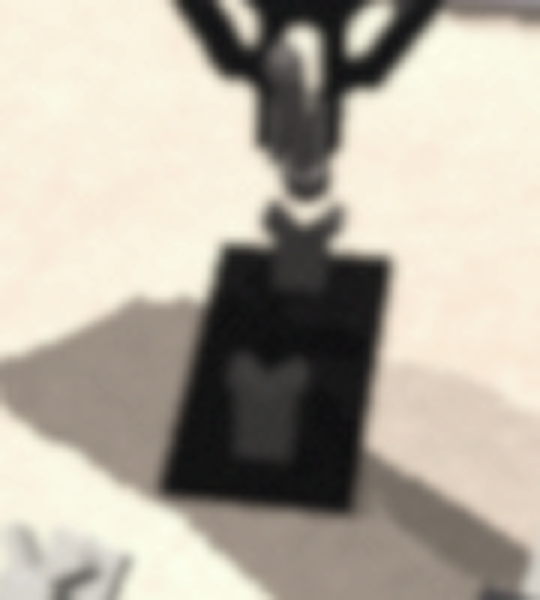

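```bash
python3 - <<'E'
from h import *
s=cam('side'); 
ce=np.array([.542,-.321,0]);d=np.array([-.1478,.989,0]);xr=np.array([.989,.1478,0])
im=cv2.resize(s['color'][150:250,300:390],None,fx=6,fy=6,interpolation=cv2.INTER_CUBIC);im=cv2.convertScaleAbs(im,alpha=1.8)
def m(X,c):
    u,v=proj(s,X);cv2.circle(im,(int((u-299.5)*6),int((v-149.5)*6)),3,c,-1)
o=get_obs();G=o['ee_pos']+np.array([0,0,.0139])
for w in [0,.045,.09,.15,.22]: m(G+(w-.09)*.7071*(d+[0,0,1]),(0,0,255))
for y,hh in [(-88,18.4),(-68,18.4),(55,11.3),(75,11.3)]: m(ce+d*y/1e3+[0,0,.055-hh/1e3],(0,255,0))
cv2.imwrite('pics/s21.png',im)
c=cam('wrist','w21')
E
```

View pics/s21.png

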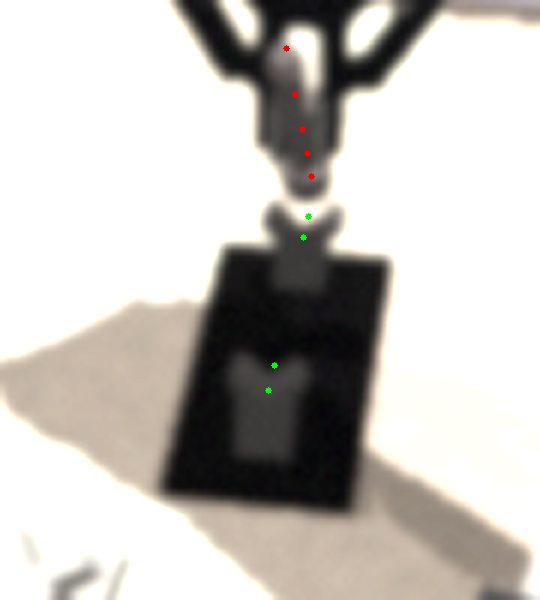

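View pics/w21.png

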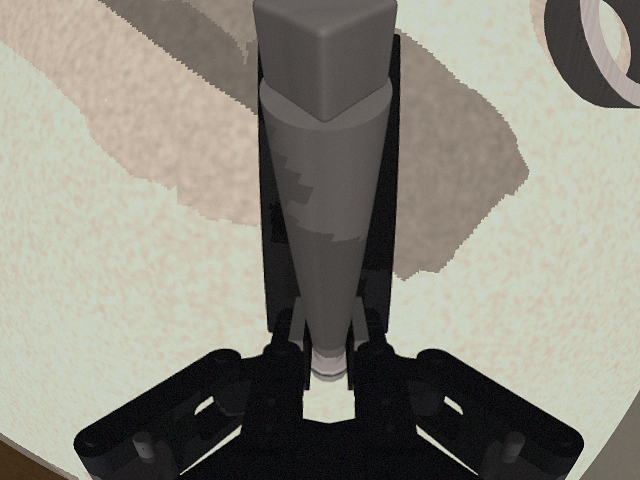

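```bash
python3 -m handwheel '[[1,0,0.001,-0.002,0],[1,0,0.001,-0.004,0],[1,0,0.001,-0.006,0],[1,0,0.001,-0.007,0],[1,0,0.001,-0.008,0]]' 25
python3 - <<'E'
from h import *
o=get_obs();print(o['opening'],o['ee_pos'],o['wrist_force'],o['torque'])
E
```

```text
time: 17.65
ee_pos: [0.548, -0.3565, 0.0949]
tcp_rot: [-179.8, 0.3, 8.7]
wrist_force: [0.1, 0.1, -3.3]
opening: 0.014
0.014023544710260825 [ 0.54799095 -0.35650799  0.09494162] [ 0.05788628  0.0847381  -3.31070384] [-0.11645356  0.02984699  0.0524425 ]
```

```bash
python3 -m handwheel '[[1,0,0.000,-0.0015,0],[1,0,0.001,-0.003,0],[1,0,0.001,-0.0045,0],[1,0,0.001,-0.0045,0]]' 25
python3 - <<'E'
from h import *
o=get_obs();print(o['opening'],o['ee_pos'],o['wrist_force'],o['torque'])
s=cam('side'); crop(s,300,150,390,250,6,'s22')
E
```

```text
time: 18.05
ee_pos: [0.5479, -0.3562, 0.091]
tcp_rot: [-179.9, 0.3, 8.7]
wrist_force: [-3.5, -3.9, 1.7]
opening: 0.0142
0.014185657983707151 [ 0.54792317 -0.35615656  0.09100445] [-3.54591731 -3.90573209  1.7261088 ] [-1.16216412  0.55858818 -0.1682883 ]
```

View pics/s22.png

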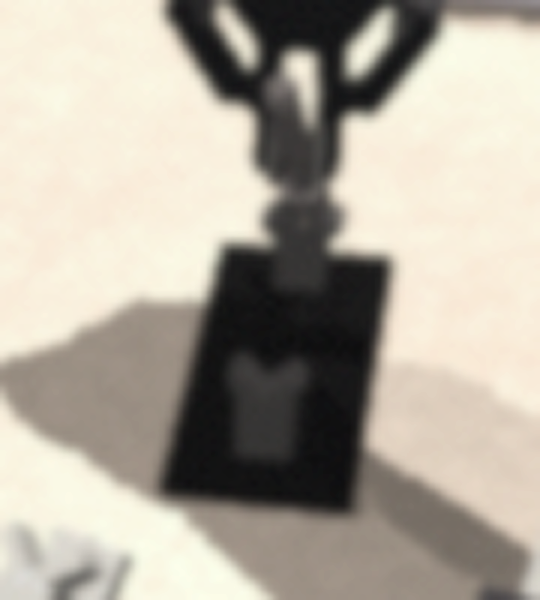

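```bash
python3 -m handwheel '[[1,-0.0015,0.004,-0.004,0],[1,-0.002,0.0069,-0.008,0],[1,-0.0024,0.0097,-0.012,0],[1,-0.0028,0.012,-0.0158,0],[1,-0.0028,0.012,-0.0158,0]]' 22
python3 - <<'E'
from h import *
o=get_obs();print(o['opening'],o['ee_pos'],o['wrist_force'],o['torque'])
s=cam('side'); crop(s,300,150,390,250,6,'s23')
c=cam('wrist','w23')
E
```

```text
time: 18.6
ee_pos: [0.5452, -0.3433, 0.0745]
tcp_rot: [-179.9, 0.3, 8.7]
wrist_force: [0.1, -0.3, 2.8]
opening: 0.0141
0.014092364400798488 [ 0.54518284 -0.34325042  0.07450969] [ 0.07413757 -0.30580294  2.81547879] [-0.46014728 -0.01117329 -0.05925778]
```

View pics/s23.png

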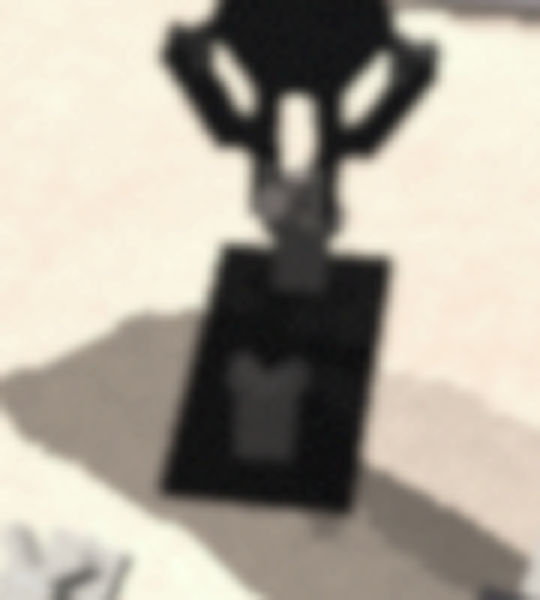

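View pics/w23.png

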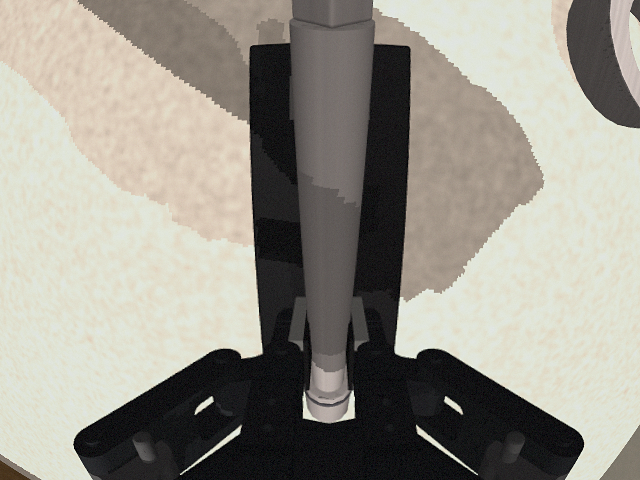

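```bash
python3 -m handwheel '[[1,-0.0004,0.0025,-0.005,0],[1,-0.0007,0.0046,-0.01,0],[1,-0.0009,0.006,-0.0145,0],[1,-0.0011,0.0074,-0.019,0],[1,-0.0011,0.0074,-0.019,0]]' 22
python3 - <<'E'
from h import *
o=get_obs();print(o['opening'],o['ee_pos'],o['wrist_force'],o['torque'])
s=cam('side'); crop(s,300,150,390,250,6,'s24')
c=cam('wrist','w24');print(list(c['origin']),list(c['orientation']))
E
```

```text
time: 19.2
ee_pos: [0.5438, -0.3354, 0.0551]
tcp_rot: [-179.8, 0.3, 8.7]
wrist_force: [-0.7, 3.0, 2.8]
opening: 0.014
0.014036338881518996 [ 0.5438476  -0.33539564  0.05510812] [-0.72754597  2.965326    2.82569823] [ 0.1982208   0.18160607 -0.05609714]
[np.float64(0.532936170745836), np.float64(-0.25789027608610327), np.float64(0.19836511962219058)] [np.float64(162.14374976890159), np.float64(0.2850000528249244), np.float64(8.664811061903961)]
```

View pics/s24.png

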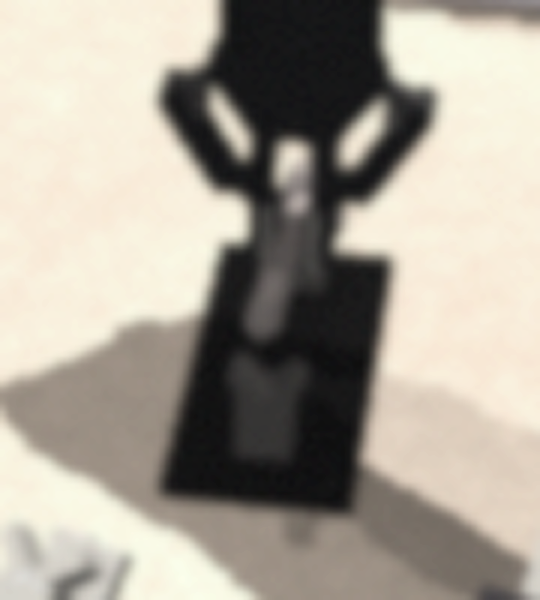

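View pics/w24.png

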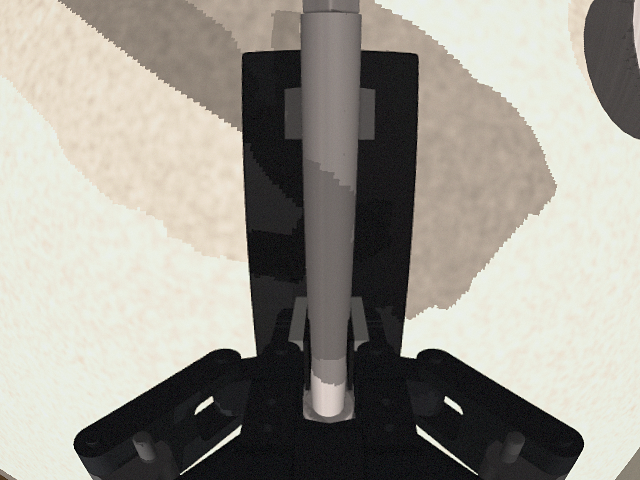

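```bash
python3 -m handwheel '[[1,-0.0001,0.0005,-0.003,0],[1,-0.0001,0.001,-0.006,0],[1,-0.0002,0.001,-0.009,0],[1,-0.0002,0.001,-0.011,0],[1,-0.0002,0.001,-0.011,0]]' 22
python3 - <<'E'
from h import *
o=get_obs();print(o['opening'],o['ee_pos'],o['wrist_force'],o['torque'])
s=cam('side'); crop(s,300,150,390,250,6,'s25')
c=cam('wrist','w25');print(list(c['origin']),list(c['orientation']))
E
```

```text
time: 19.8
ee_pos: [0.5436, -0.3341, 0.0444]
tcp_rot: [-179.7, 0.3, 8.7]
wrist_force: [-2.8, 6.1, 4.3]
opening: 0.0141
0.014091245102750944 [ 0.54363696 -0.33410362  0.04436412] [-2.78665796  6.11487447  4.3174848 ] [ 0.61897012  0.36100144 -0.15094497]
[np.float64(0.5326792100505563), np.float64(-0.25659193794270435), np.float64(0.18750099838355633)] [np.float64(162.19834651742931), np.float64(0.286617593585332), np.float64(8.675838569611976)]
```

View pics/s25.png

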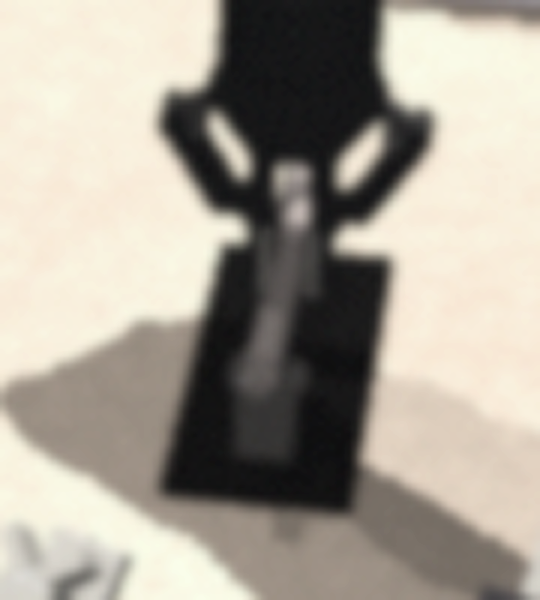

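View pics/w25.png

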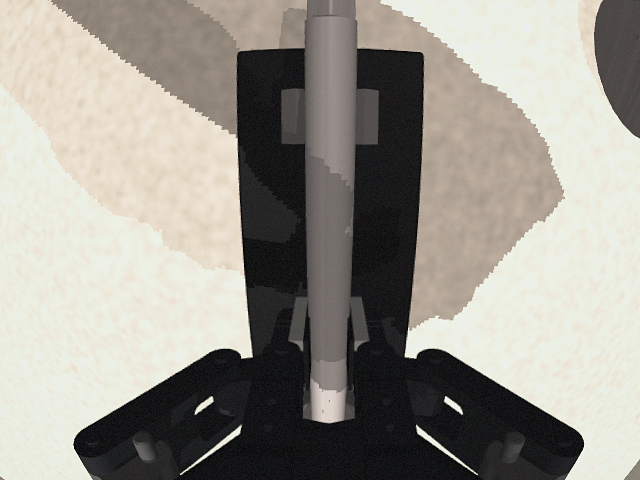

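```bash
python3 - <<'E'
from h import *
c=dict(K=np.array([[371.648,0,328.307],[0,371.648,243.364],[0,0,1]]),origin=np.array([0.5326792100505563,-0.25659193794270435,0.18750099838355633]),orientation=[162.19834651742931,0.286617593585332,8.675838569611976])
ce=np.array([.542,-.321,0]);d=np.array([-.1478,.989,0]);xr=np.array([.989,.1478,0])
for n,p,zz in [('shank end',(331,17),.068),('narrow notch L near',(281,143),.055),('narrow far',(282,89),.055),('plate end',(330,51),.01)]:
    X=onz(c,*p,zz,True)-ce;print(n,'yr',(X@d).round(4),'xr',(X@xr).round(4))
E
```

```text
shank end yr 0.1018 xr 0.0004
narrow notch L near yr 0.0598 xr -0.0171
narrow far yr 0.0792 xr -0.0166
plate end yr 0.1023 xr 0.0001
```

```bash
python3 -m handwheel '[[1,0,0.002,0,0],[1,-0.0003,0.004,0,0],[1,-0.0006,0.006,-0.001,0],[1,-0.0006,0.006,-0.002,0],[1,-0.0006,0.006,-0.003,0]]' 22
python3 - <<'E'
from h import *
o=get_obs();print(o['opening'],o['ee_pos'],o['wrist_force'],o['torque'])
c=cam('wrist','w26')
c0=c
ce=np.array([.542,-.321,0]);d=np.array([-.1478,.989,0]);xr=np.array([.989,.1478,0])
im=cv2.resize(c['color'][0:160,250:410],None,fx=3.5,fy=3.5,interpolation=cv2.INTER_CUBIC)
for h0 in (-100,-106):
  p=proj(c,ce+d*(h0+208)/1e3+[0,0,.063],True);print(h0,p)
for y in (55,75):
  for x in (-15,15): print(y,proj(c,ce+d*y/1e3+xr*x/1e3+[0,0,.053],True))
cv2.imwrite('pics/w26z.png',im)
s=cam('side'); crop(s,300,150,390,250,6,'s26')
E
```

```text
time: 20.4
ee_pos: [0.543, -0.3285, 0.0416]
tcp_rot: [-179.8, 0.3, 8.7]
wrist_force: [-1.7, -0.3, 2.4]
opening: 0.0141
0.014100768124176346 [ 0.54303127 -0.32852371  0.04160894] [-1.72772792 -0.31723826  2.36462005] [-0.12899865  0.34013007 -0.05216143]
-100 (np.float64(328.8814582163535), np.float64(17.230189733558262))
-106 (np.float64(328.8343967978951), np.float64(34.23001674503129))
55 (np.float64(286.4320942557393), np.float64(172.23044822147165))
55 (np.float64(370.75622827915856), np.float64(172.50717430834766))
75 (np.float64(285.7320010954891), np.float64(116.20869182413777))
75 (np.float64(371.7700768166708), np.float64(116.43956860465568))
```

View pics/w26z.png

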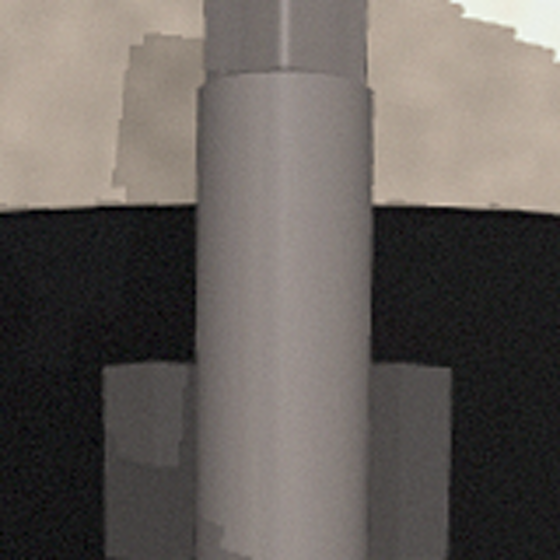

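View pics/s26.png

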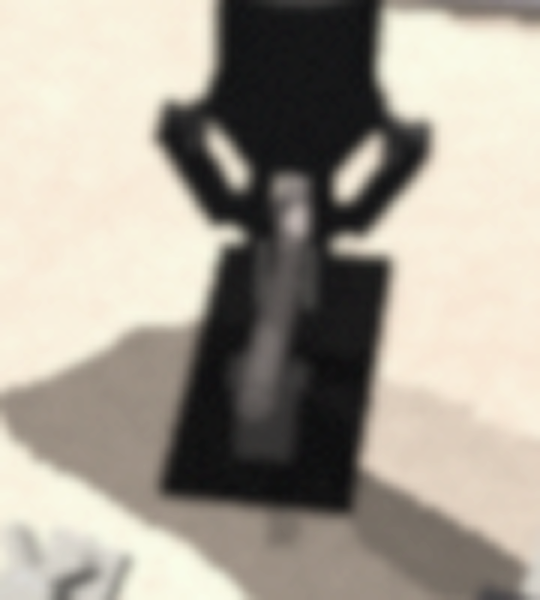

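```bash
python3 -m handwheel '[[1,-0.0002,0.0015,-0.0005,0],[1,-0.0003,0.0025,-0.0015,0],[1,-0.0003,0.0025,-0.0025,0],[1,-0.0003,0.0025,-0.003,0]]' 22
python3 - <<'E'
from h import *
o=get_obs();print(o['opening'],o['ee_pos'],o['wrist_force'],o['torque'])
E
```

```text
time: 20.9
ee_pos: [0.5429, -0.3259, 0.0385]
tcp_rot: [-179.8, 0.3, 8.7]
wrist_force: [-0.8, -1.9, 5.4]
opening: 0.0142
0.014234572365968697 [ 0.54286842 -0.32590924  0.03851978] [-0.80493033 -1.90084628  5.42414453] [-0.86267711  0.27156929 -0.05751443]
```

```bash
python3 -m handwheel '[[1,0,0,-0.001,0],[1,0,0,-0.002,0],[1,0,0,-0.002,0]]' 20
python3 - <<'E'
from h import *
o=get_obs();print(o['opening'],o['ee_pos'],o['wrist_force'],o['torque'])
s=cam('side'); crop(s,300,150,390,250,6,'s27')
c=cam('wrist','w27')
E
```

```text
time: 21.2
ee_pos: [0.543, -0.3259, 0.0385]
tcp_rot: [-179.8, 0.2, 8.7]
wrist_force: [-6.3, 0.3, 15.0]
opening: 0.0144
0.014398719830006082 [ 0.54296653 -0.32594974  0.03845084] [-6.30403272  0.31675445 14.98301764] [-0.39548303  1.17891128 -0.05166139]
```

View pics/s27.png

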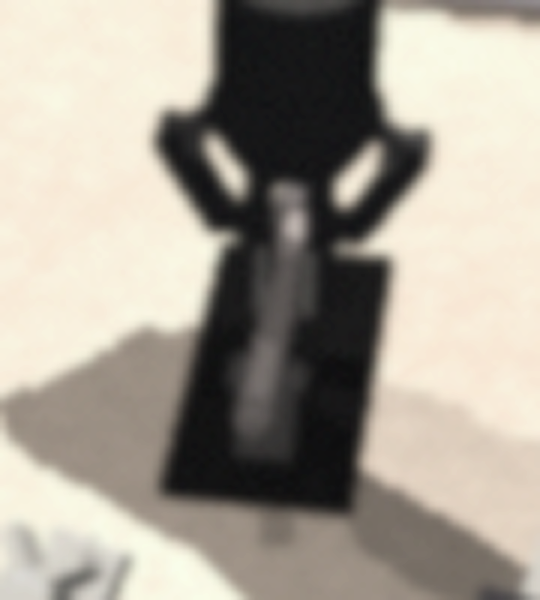

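View pics/w27.png

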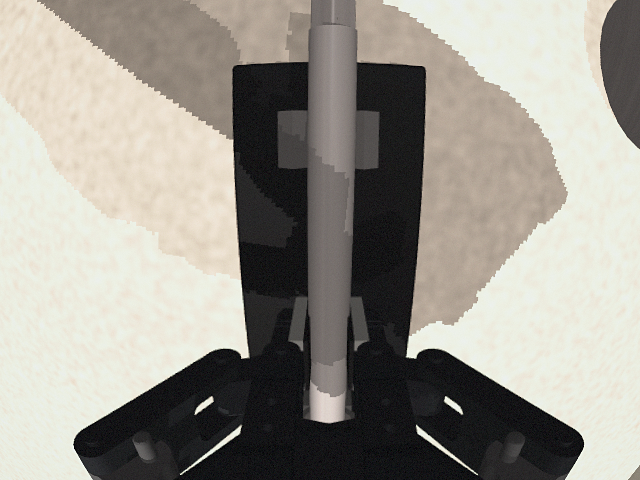

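Firm contact on both notches (15 N, z no longer falling). Relieve the load and open.

```bash
python3 -m handwheel '[[1,0,0,0.001,0],[0.78,0,0,0.001,0],[0.7,0,0,0.001,0],[0.6,0,0,0.001,0],[0.4,0,0,0.001,0]]' 20
python3 -m handwheel '[[0.2,0,0,0,0],[0,0,0,0.01,0],[0,0,0,0.03,0],[0,0,0,0.06,0],[0,0,-0.02,0.1,0]]' 20
python3 -m handwheel '[[0,0,-0.03,0.03,0],[0,0,-0.06,0.06,0],[0,0,-0.09,0.08,0],[0,0,-0.09,0.08,0]]' 20
python3 - <<'E'
from h import *
o=get_obs();print(o['opening'],o['ee_pos'],o['wrist_force'],o['torque'])
s=cam('side'); c=cam('wrist','w28')
ce=np.array([.542,-.321,0]);d=np.array([-.1478,.989,0]);xr=np.array([.989,.1478,0])
im=cv2.resize(s['color'][150:250,300:390],None,fx=6,fy=6,interpolation=cv2.INTER_CUBIC)
for y in (-100,-55,108,120):
    u,v=proj(s,ce+d*y/1e3+[0,0,.055]);cv2.circle(im,(int((u-299.5)*6),int((v-149.5)*6)),3,(0,0,255),-1)
cv2.imwrite('pics/s28.png',im)
for y in (-100,-55,108,120): print(y,proj(c,ce+d*y/1e3+[0,0,.055],True))
print(list(c['origin']),list(c['orientation']))
E
```

```text
time: 21.8
ee_pos: [0.5428, -0.3256, 0.0389]
tcp_rot: [-179.8, 0.2, 8.8]
wrist_force: [0.1, 0.6, 0.4]
opening: 0.0475
time: 22.3
ee_pos: [0.5424, -0.3438, 0.1395]
tcp_rot: [-179.7, 0.3, 8.9]
wrist_force: [-0.2, -0.5, 0.2]
opening: 0.085
time: 22.7
ee_pos: [0.5424, -0.4375, 0.2229]
tcp_rot: [-179.9, 0.2, 8.7]
wrist_force: [0.8, -0.9, -0.2]
opening: 0.085
0.08498523624097734 [ 0.5424127  -0.43748053  0.22288397] [ 0.77674203 -0.8766545  -0.18113544] [-0.0679214  -0.07350417 -0.02318389]
-100 (np.float64(348.4810064991216), np.float64(204.73311042968078))
-55 (np.float64(349.2224049295267), np.float64(151.734730385972))
108 (np.float64(349.61026616759153), np.float64(-33.22678023909967))
120 (np.float64(349.50947363371677), np.float64(-44.92942848758153))
[np.float64(0.5313407149178884), np.float64(-0.3581563574053415), np.float64(0.3639590481621348)] [np.float64(162.17724537992362), np.float64(0.23921469961916494), np.float64(8.680544651235957)]
```

View pics/s28.png

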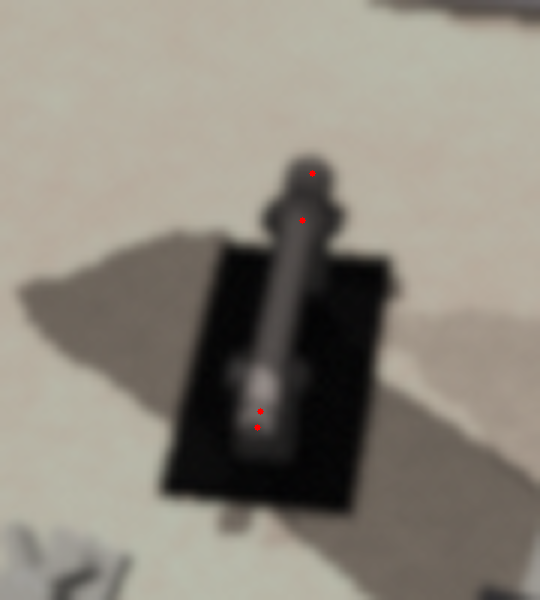

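View pics/w28.png

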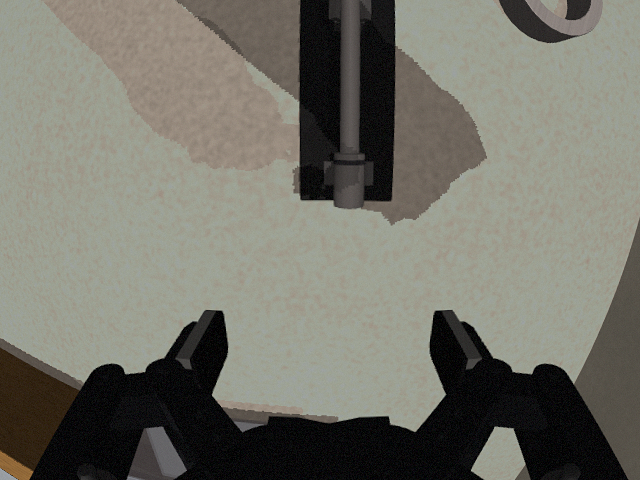

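```bash
python3 - <<'E'
from h import *
c=dict(K=np.array([[371.648,0,328.307],[0,371.648,243.364],[0,0,1]]),origin=np.array([0.5313407149178884,-0.3581563574053415,0.3639590481621348]),orientation=[162.17724537992362,0.23921469961916494,8.680544651235957])
ce=np.array([.542,-.321,0]);d=np.array([-.1478,.989,0]);xr=np.array([.989,.1478,0])
im=cv2.imread('pics/w28.png')[130:220,295:405];cv2.imwrite('pics/w28z.png',cv2.convertScaleAbs(cv2.resize(im,None,fx=6,fy=6,interpolation=cv2.INTER_CUBIC),alpha=1.7))
for n,p,zz in [('head end low rim',(349,207.5),.055),('toprim',(349,206),.068),('shoulder top',(347.5,153),.068),('notch near',(330,185),.053),('notch far',(330,161),.053),('plate',(310,200),.01)]:
    X=onz(c,*p,zz,True)-ce;print(n,'yr',(X@d).round(4),'xr',(X@xr).round(4))
E
```

```text
head end low rim yr -0.1024 xr 0.0005
toprim yr -0.0983 xr -0.0002
shoulder top yr -0.0552 xr -0.002
notch near yr -0.0834 xr -0.0158
notch far yr -0.0631 xr -0.0158
plate yr -0.1049 xr -0.035
```

View pics/w28z.png

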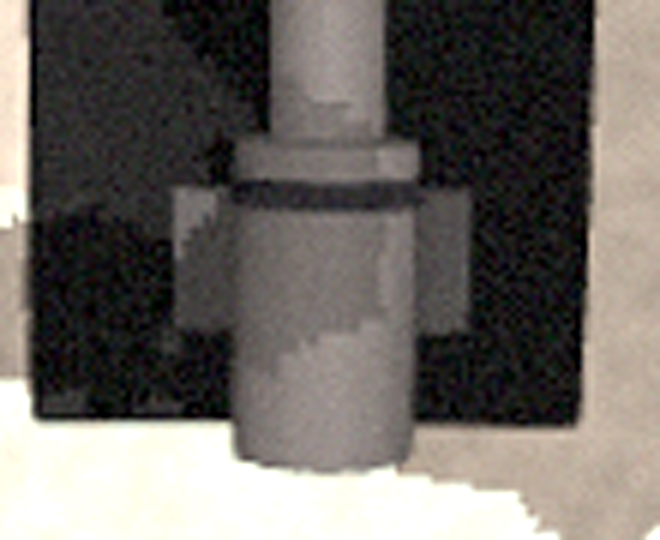

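```bash
python3 - <<'E'
from h import *
print(job_done(), get_obs()['time'])
E
```

```text
the job is handed in; nothing more can be done
the job is handed in; nothing more can be done
```

I carried out the full sequence and handed the job in at about 23 s of the 61 s allowed; `job_done()` gives no verdict.

**What I did**
- I gripped the long bar about 30 mm below its top and lifted it clear of the stand.
- I stood its head in the lower notch of the farthest V-rest, swung it down to 45° by letting it pivot in a light grip, and let go.
- I then gripped it about 90 mm from the head, lifted it out, turned it and hooked its head in the rack's wide notch. I pivoted it level, let go, and backed the arm away.

**Last checks**
- **Position:** the head end was about 98–102 mm from the rack centre along y, against a target of 100 ± 12 mm. It was within about 2 mm across the rack. Both ends of the bar matched the expected level position in the side view to 1–2 pixels.
- **Force:** the largest reading while setting it down was about 15 N at the wrist. It read near 0 after release, with the gripper open and clear.
- **Short bar, jar, tape roll:** no move came near them and the gripper met nothing on the way, but I did not measure their positions again at the end.

**Disagreements between checks**
- **V-rest stop:** my first estimate was off by 2–4 mm along the rest. The picture of the released bar showed this, and I corrected it before taking the bar by its middle.
- **Rack notch:** the wide notch's measured edges sat about 5 mm off along y from where the rack's base plate put them. I think its arms are lower than I assumed. Going by those edges instead, the head end is at about 103–107 mm, still within tolerance.

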